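# Make up two sushi take-away side orders

### The job

Make up the two side orders: the pink-lidded ginger box goes in the large compartment of the black tray with the red-capped soy bottle in its small compartment, and the black-lidded edamame tub goes in the large compartment of the wooden tray with the green-lidded wasabi pot in its small compartment. The yellow-lidded mustard pot standing on the ginger box belongs to neither order: put it away in the steel tray beside the blue-lidded pot. Keep everything upright, set each thing down gently flat on the tray floor rather than dropping it, let go of it, and leave the blue-lidded pot and the white-capped vinegar bottle where they are.

Things in the scene. Friction and masses are not known exactly. Their poses are not given: they have to be found in the camera images.
- black_tray: Black plastic order tray, 194 mm long (x), 96 mm wide (y). Seen along its +x axis it has a large compartment first (inner 112 mm along x by 88 mm along y, centre at x = -37 mm, y = 0) and then a small compartment (inner 70 by 88 mm, centre at x = +58 mm, y = 0), parted by a 4 mm wall. Floor top 4 mm and wall tops 18 mm above the origin; walls 4 mm thick. Origin at the centre of the underside, x along the tray's length, z up. Fixed to the counter.
- wood_tray: Light wooden order tray of the same shape, 194 mm long (x), 96 mm wide (y). Seen along its +x axis it has a large compartment first (inner 112 mm along x by 88 mm along y, centre at x = -37 mm, y = 0) and then a small compartment (inner 70 by 88 mm, centre at x = +58 mm, y = 0), parted by a 4 mm wall. Floor top 4 mm and wall tops 18 mm above the origin; walls 4 mm thick. Origin at the centre of the underside, x along the tray's length, z up. Fixed to the counter.
- steel_tray: Shallow bare steel tray with one undivided space, outer 160 mm (x) by 96 mm (y) by 18 mm tall, walls and floor 4 mm thick. The blue-lidded pot stands in its half at about x = -40 mm; the half about x = +40 mm is free. Origin at the centre of the underside, z up. Fixed to the counter.
- ginger_box: Flat whitish food box with a pink lid, 90 mm long (x), 54 mm wide (y), 36 mm tall; the lid is the top 10 mm, the body below it is 86 by 50 mm. Origin at the centre of the underside, z up. At the start the mustard pot stands on its lid. About 150 g.
- edamame_tub: Lidded round tub, 46 mm tall, whitish body tapering from 58 to 63 mm diameter, flat black lid 66 mm in diameter over the top 11 mm; origin at the centre of the underside, z up. About 180 g.
- wasabi_pot: Wasabi: lidded round sauce pot, 44 mm tall, whitish body tapering from 41 to 45 mm diameter, flat green lid 48 mm in diameter over the top 11.5 mm; origin at the centre of the underside, z up. About 70 g.
- mustard_pot: Mustard: lidded round sauce pot, 44 mm tall, whitish body tapering from 41 to 45 mm diameter, flat yellow lid 48 mm in diameter over the top 11.5 mm; origin at the centre of the underside, z up. At the start it stands on the lid of the ginger box. About 70 g.
- soy_bottle: Small upright soy bottle, 62 mm tall: very dark brown round body 32 mm in diameter up to 44 mm, sloping shoulder to 50 mm, red cap 20 mm in diameter on top. Origin at the centre of the underside, z up. About 80 g.
- vinegar_bottle: Bystander, to be left alone: bottle of the same shape and size as the soy bottle, with amber body and white cap. Origin at the centre of the underside, z up.
- mayo_pot: Bystander, to be left alone, standing in the steel tray: lidded round sauce pot, 44 mm tall, whitish body tapering from 41 to 45 mm diameter, flat blue lid 48 mm in diameter over the top 11.5 mm; origin at the centre of the underside, z up.
There are look-alikes about, which are no part of the job. Leave any turquoise look-alike of the ginger_box alone.

How it is judged (in metres and radians):
At the end, for the whole second after the job is handed in: Each of the five things stands in its own compartment or tray, underside within 3 mm of the floor, upright within 0.08 rad, released and at rest. The vinegar bottle and blue-lidded pot are upright and within 15 mm of where they were (x of ginger_box in the frame of black_tray between -0.077 and 0.003 m and y of ginger_box in the frame of black_tray between -0.035 and 0.035 m and z of ginger_box in the frame of black_tray between 0.001 and 0.007 m and angle between each of ginger_box, soy_bottle, edamame_tub, wasabi_pot, mustard_pot, vinegar_bottle, mayo_pot's own z axis and vertical below 0.08 rad and linear speed of each of ginger_box, soy_bottle, edamame_tub, wasabi_pot, mustard_pot below 0.02 m/s and angular speed of each of ginger_box, soy_bottle, edamame_tub, wasabi_pot, mustard_pot below 0.2 rad/s and contact force between each of ginger_box, soy_bottle, edamame_tub, wasabi_pot, mustard_pot and the fingers below 0.1 N and x of soy_bottle in the frame of black_tray between 0.028 and 0.088 m and y of soy_bottle in the frame of black_tray between -0.035 and 0.035 m and z of soy_bottle in the frame of black_tray between 0.001 and 0.007 m and x of edamame_tub in the frame of wood_tray between -0.077 and 0.003 m and y of edamame_tub in the frame of wood_tray between -0.035 and 0.035 m and z of edamame_tub in the frame of wood_tray between 0.001 and 0.007 m and x of wasabi_pot in the frame of wood_tray between 0.028 and 0.088 m and y of wasabi_pot in the frame of wood_tray between -0.035 and 0.035 m and z of wasabi_pot in the frame of wood_tray between 0.001 and 0.007 m and x of mustard_pot in the frame of steel_tray between -0.065 and 0.065 m and y of mustard_pot in the frame of steel_tray between -0.035 and 0.035 m and z of mustard_pot in the frame of steel_tray between 0.001 and 0.007 m and distance of each of vinegar_bottle, mayo_pot from where it was at the start of the episode below 0.015 m); the robot touches nothing.
It fails at once if a box, tub, pot or bottle is tipped by more than 0.6 rad (angle between any of ginger_box, edamame_tub, wasabi_pot, soy_bottle, vinegar_bottle, mustard_pot, mayo_pot's own z axis and vertical above 0.6 rad).
It fails at once if the vinegar bottle or the blue-lidded pot is shifted by more than 15 mm (distance of any of vinegar_bottle, mayo_pot from where it was at the start of the episode above 0.015 m).
It fails at once if a thing falls or is flung into its tray (faster than 0.8 m/s, less than 60 mm above the tray) ((horizontal distance between ginger_box and black_tray below 0.1 m and z of ginger_box in the frame of black_tray below 0.06 m and linear speed of ginger_box above 0.8 m/s) or (horizontal distance between soy_bottle and black_tray below 0.1 m and z of soy_bottle in the frame of black_tray below 0.06 m and linear speed of soy_bottle above 0.8 m/s) or (horizontal distance between edamame_tub and wood_tray below 0.1 m and z of edamame_tub in the frame of wood_tray below 0.06 m and linear speed of edamame_tub above 0.8 m/s) or (horizontal distance between wasabi_pot and wood_tray below 0.1 m and z of wasabi_pot in the frame of wood_tray below 0.06 m and linear speed of wasabi_pot above 0.8 m/s) or (horizontal distance between mustard_pot and steel_tray below 0.1 m and z of mustard_pot in the frame of steel_tray below 0.06 m and linear speed of mustard_pot above 0.8 m/s)).
It also fails if it takes over 134 s, if anything falls off the work surface, if the arm or the gripper's body presses on something with over 40 N, if the wrist force passes 120 N, or if a joint passes its speed limit or range.

### The arm

A 6-joint arm with a two-finger parallel gripper is mounted at the origin on the work surface. World frame = base frame: x ahead of the robot, y to its left, z up, the work surface at z = 0. Lengths are in mm, angles in rad, forces in N, time in s.
With the tool pointing down it reaches from about 425 to 925 mm from the base axis. Payload 12.5 kg.
Tool frame: the origin (TCP) lies at the very end of the fingers, on their centre line; the grasp point (between the pads) lies 19 mm behind it; z points along the fingers, x is the direction in which the jaws open and shut, and the axes are right-handed (so a half turn about z gives the same grasp; the last joint's range is limited). The gripper opens to 85 mm and grips with 20 to 120 N. Pads are 22 mm wide; open, the fingers measure 114 mm over their backs; the gripper's body (76 mm by 85 mm) begins 54 mm behind the grasp point. The pads swing forward as they close: fully open they stand 13 mm farther back than shut.
Start: joints at [-0.106, 0.491, 1.559, -0, 1.092, -0.106], TCP at [625.018, 0.021, 210.127] pointing down, gripper open.
Joint ranges: [-3.1, 3.1], [-0.84, 2.19], [0.05, 2.79], [-1.13, 4.28], [0.06, 2.93], [-2.69, 2.69]. Speed limits (rad/s): [2.22, 2.22, 2.79, 3.14, 3.14, 3.14].

### API

Orientations are given as a unit quaternion [x, y, z, w].
In Python, from plant import env gives the robot as it stands. The module is installed in compiled form; this text tells all that it offers.
- The arm moves only by the tool apply_moves, never from a script. Its arguments are lists of equal length, an entry for each row: "slide": the shift along the tool's x, y, z in m, a list of three; "rotation": the turn, a rotation vector about the tool's x, y, z in degrees, a list of three. A call has 1 to 8 rows; each row is the pose to reach, as a shift and turn from the pose commanded when the call began, along the tool's axes at that moment; what a row does not reach only later rows make up. A row lasts 1/12 s, in which the tool goes at most 41.7 mm and 7.16 degrees, less where a joint would pass 70% of its speed; a pose out of reach is approached as far as the arm can. A call with a gripper value outside its range is refused whole. "hand" is the closure, from 0 (fully open) to 1 (shut), set as the call begins (left out, the last holds). The fingers move at their own pace and stop on an object; the grip force is fixed at half the most. Time passes only in rows, so rows that repeat a pose let the fingers close. It gives the time, the measured TCP pose, the force and the opening at its end, in the units of the state.
- env.observe(): the state, without advancing time (a new reading comes with each control period).
- env.grab_frame(name): name is "scene" or "side" or "wrist"; returns the picture (480x640x3 uint8, red, green, blue); there is no depth.
- env.calibration(name): a dict with "intrinsics" (3x3 intrinsics, pixels), "distortion" ([k1, k2, p1, p2, k3] as OpenCV has them; the pictures are not rectified), "R" (3x3) and "t" (3): a world point X has camera coordinates R X + t. Camera axes: x right, y down, z forward; pixel columns grow to the right and rows downward; lengths in mm; the calibration is good to about 2 mm. A picture is of the moment at which its call begins: read the wrist's pose just before it. calibration takes no time and is no camera call; for the wrist camera it gives the pose at the moment of the call.
- env.close_job(): hands the job in, once; it reports no verdict.
The state is a dict: "clock": time; "qpos": joint angles; "joint_velocities": joint speeds; "joint_efforts": joint torques, N m; "ee_pos": TCP position; "tcp_rot": TCP orientation; "wrist_force": force on the tool from outside, world axes, zero at the start; "torque": the same for the moment, N m; "finger_gap": finger opening in mm.
Only numpy, scipy, OpenCV 4.12 (cv2) and the standard library are available. Lean on these libraries where they do the work, as an engineer would, in place of code of your own. Each camera call takes 0.05 s, during which the arm holds its last target.

## Working session

There is one attempt and no reset: what is moved stays moved. The work goes in short steps, Python scripts to look and compute and a tool call to move; the robot and the scene stay as the last step left them, time stands still between calls to the robot, and variables do not carry over. Pictures are saved under pics/ and viewed, and the job is handed in when it is done.

Besides the shell and the picture viewer there is one more tool, called after "Emit:" as a command line: name --argument value ..., lists and objects as JSON in quotes. apply_moves: Moves the arm, as the interface text tells. Its arguments: {"type":"object","properties":{"slide":{"type":"array"},"rotation":{"type":"array"},"hand":{"type":"number"}},"required":["slide","rotation"]}

```bash
mkdir -p pics
cat > h.py <<'E'
import numpy as np, cv2
from plant import env
def snap(n,fn):
    c=env.calibration(n); im=env.grab_frame(n); cv2.imwrite('pics/'+fn,cv2.cvtColor(im,cv2.COLOR_RGB2BGR)); return im,c
def ray(c,px,z):
    K=np.array(c['intrinsics'],float);D=np.array(c['distortion'],float);R=np.array(c['R']);t=np.array(c['t'])
    u=cv2.undistortPoints(np.array(px,float).reshape(-1,1,2),K,D).reshape(-1,2)
    o=-R.T@t; d=np.c_[u,np.ones(len(u))]@R
    return o+d*((z-o[2])/d[:,2])[:,None]
def proj(c,P):
    K=np.array(c['intrinsics'],float);D=np.array(c['distortion'],float)
    return cv2.projectPoints(np.array(P,float).reshape(-1,1,3),cv2.Rodrigues(np.array(c['R'],float))[0],np.array(c['t'],float),K,D)[0].reshape(-1,2)
E
python3 - <<'E'
from h import *
s=env.observe();print(s)
for n in('scene','side','wrist'):
    im,c=snap(n,n+'0.png');print(n,c['R'],c['t'],c['intrinsics'],c['distortion'])
E
```

```text
{'clock': 0.0, 'qpos': array([-1.05589804e-01,  4.91548488e-01,  1.55946771e+00,  3.17494114e-05,
        1.09169045e+00, -1.05607137e-01]), 'joint_velocities': array([ 1.27020185e-05, -2.07961207e-03, -1.24627566e-03, -8.39535568e-04,
        3.49934986e-04, -7.08951226e-04]), 'joint_efforts': array([-2.53899279e-04, -6.18447447e+01, -2.61596632e+01, -1.41405640e-04,
        4.01603000e-03, -9.44706159e-06]), 'ee_pos': array([6.24745061e+02, 6.39459527e-02, 2.09528340e+02]), 'tcp_rot': array([ 9.99999845e-01,  1.34030516e-06, -5.52413376e-04, -7.27139492e-05]), 'wrist_force': array([ 0.34306549,  0.01701927, -0.07259608]), 'torque': array([-0.02789125,  0.00381135, -0.0808106 ]), 'finger_gap': 85.4208849910275}
scene [[ 0.41907038  0.90781491  0.01587811]
 [ 0.56065123 -0.24497612 -0.79098477]
 [-0.714178    0.34038037 -0.61162978]] [-162.69920778 -186.34338084 1389.94155096] [[529.59059658   0.         321.48860893]
 [  0.         529.59059658 244.2023118 ]
 [  0.           0.           1.        ]] [0.03975792 0.         0.         0.         0.        ]
side [[-0.79410248 -0.6077222   0.00865895]
 [-0.318652    0.40416207 -0.85738785]
 [ 0.51755402 -0.68361301 -0.51459799]] [ 343.60634225  166.52661169 1154.12025281] [[613.43729013   0.         319.05893155]
 [  0.         613.43729013 240.104179  ]
 [  0.           0.           1.        ]] [-0.18413596  0.          0.          0.          0.        ]
wrist [[ 9.99999356e-01  9.48189893e-05 -1.13053275e-03]
 [ 4.37946631e-04 -9.51523675e-01  3.07575200e-01]
 [-1.04656471e-03 -3.07575497e-01 -9.51523104e-01]] [-624.0873743   -39.54198487  379.74914256] [[399.61836405   0.         321.69391167]
 [  0.         399.61836405 242.4910721 ]
 [  0.           0.           1.        ]] [0.0191869 0.        0.        0.        0.       ]
```

View pics/scene0.png

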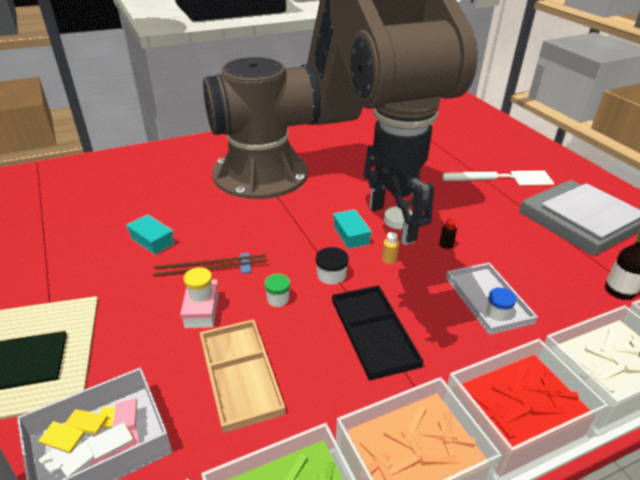

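View pics/side0.png

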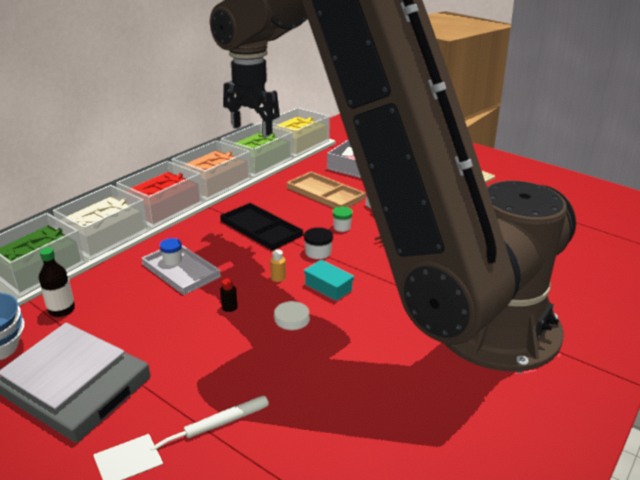

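View pics/wrist0.png

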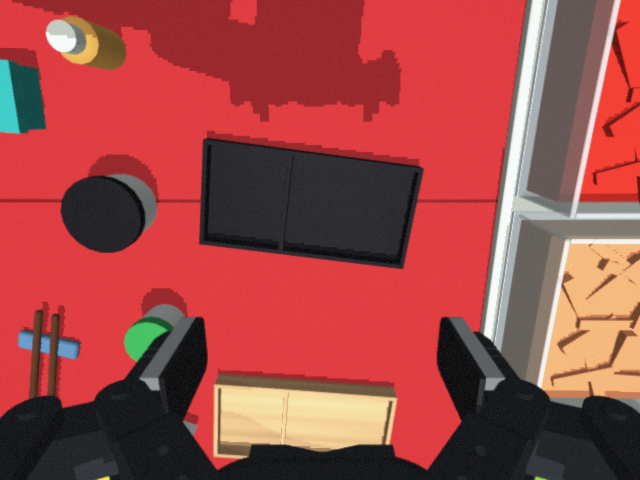

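Candidates in the scene view:
- **Ginger:** the pink box at (200,305) with a yellow lid on it. The turquoise boxes at (150,233) and (352,228) and the pink food in the bin at (125,412) are not it.
- **Soy:** the red cap at (447,233). The amber bottle with a white cap at (391,248) and the big bottle at (628,270) are not it.
- **Edamame:** the black lid at (332,265). The whitish puck at (395,217) is not it.
- **Wasabi:** the green lid at (277,285).
- **Mayo:** the blue lid at (502,298), which stays where it is.

In both trays the small compartment is on the robot's side.

```bash
cat > m.py <<'E'
from h import *
def blob(im,lo,hi,box=None,hsv=True):
    h=cv2.cvtColor(im,cv2.COLOR_RGB2HSV); m=cv2.inRange(h,np.array(lo),np.array(hi))
    if box: 
        k=np.zeros_like(m); x0,y0,x1,y1=box; k[y0:y1,x0:x1]=255; m&=k
    cs,_=cv2.findContours(m,cv2.RETR_EXTERNAL,cv2.CHAIN_APPROX_NONE)
    return m,max(cs,key=cv2.contourArea) if cs else None
E
python3 - <<'E'
from m import *
im=cv2.cvtColor(cv2.imread('pics/scene0.png'),cv2.COLOR_BGR2RGB);c=env.calibration('scene')
h=cv2.cvtColor(im,cv2.COLOR_RGB2HSV)
for p in [(198,277),(200,300),(200,318),(277,282),(332,258),(332,274),(502,296),(449,225),(391,238),(375,330),(240,375),(470,285),(150,350)]: print(p,h[p[1],p[0]])
crop=lambda x0,y0,x1,y1,f:cv2.resize(im[y0:y1,x0:x1],None,fx=4,fy=4,interpolation=cv2.INTER_CUBIC)
a=crop(170,240,370,380,4);cv2.imwrite('pics/c1.png',a[:,:,::-1])
a=crop(370,200,550,345,4);cv2.imwrite('pics/c2.png',a[:,:,::-1])
E
```

```text
(198, 277) [ 28 193 252]
(200, 300) [ 18  15 172]
(200, 318) [  5  25 172]
(277, 282) [ 67 174 196]
(332, 258) [120  28  37]
(332, 274) [ 50   9 166]
(502, 296) [109 205 223]
(449, 225) [  0 220 140]
(391, 238) [ 38  12 233]
(375, 330) [130  20  38]
(240, 375) [ 19 106 243]
(470, 285) [158   7 154]
(150, 350) [  0 191 227]
```

View pics/c1.png

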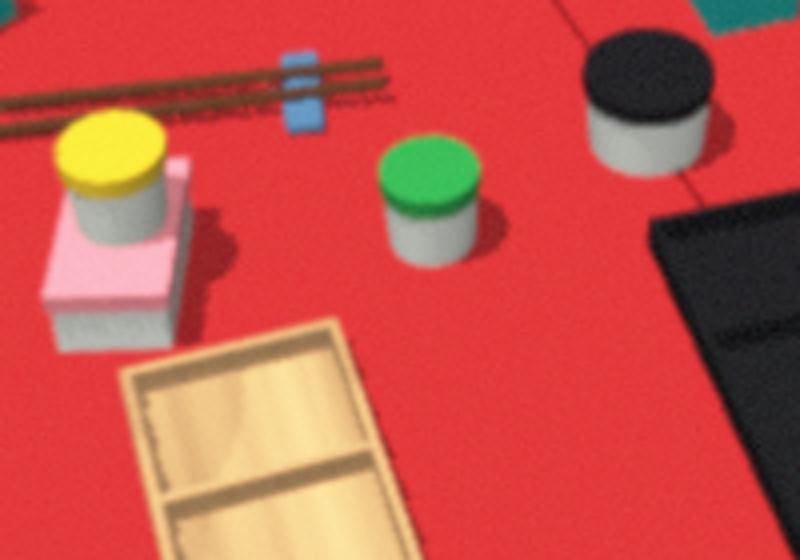

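View pics/c2.png

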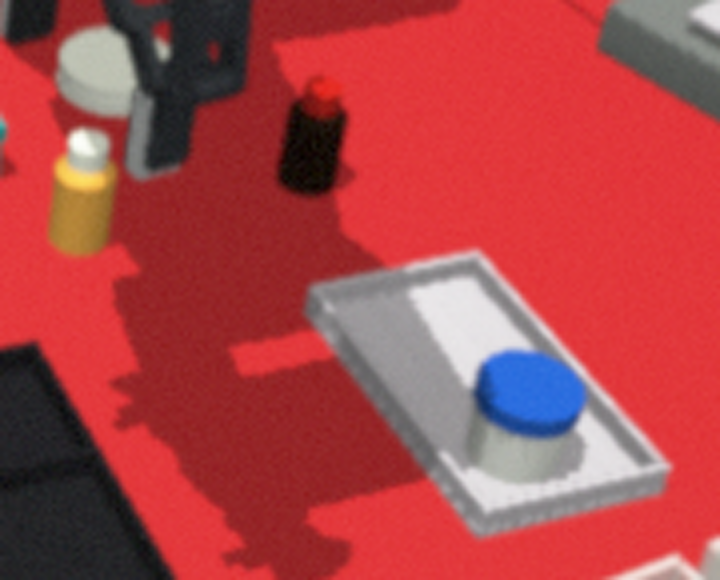

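The crops confirm the choices: yellow pot on the pink-lidded box, green pot, black tub, red-capped dark bottle. The white and amber bottle is separate from the soy.

Run:
```python
from m import *
im=cv2.cvtColor(cv2.imread('pics/scene0.png'),cv2.COLOR_BGR2RGB);c=env.calibration('scene')
cs=env.calibration('side');ims=cv2.cvtColor(cv2.imread('pics/side0.png'),cv2.COLOR_BGR2RGB)
S={'mustard':((22,120,120),(34,255,255),(180,260,220,305),36+38.2),'green':((55,100,70),(80,255,255),(260,270,295,300),38.2),
'edam':((0,0,0),(180,120,70),(312,245,352,272),40.5),'mayo':((100,120,80),(118,255,255),(480,280,525,325),38.2),
'soycap':((0,0,0),(180,255,255),None,56),'pink':((0,40,150),(10,110,255),None,31)}
for k in ('mustard','green','edam','mayo'):
    lo,hi,b,z=S[k]; m,ct=blob(im,lo,hi,b); x,y,w,hh=cv2.boundingRect(ct); M=cv2.moments(ct); p=(M['m10']/M['m00'],M['m01']/M['m00'])
    print(k,(x,y,w,hh),np.round(p,1),ray(c,[p],z)[0].round(1))
for k,lo,hi,b,z in (('green',(55,100,60),(80,255,255),(325,200,360,230),38.2),('edam',(0,0,0),(180,120,60),(300,225,335,247),40.5),('mayo',(100,120,60),(118,255,255),(150,230,190,260),38.2)):
    m,ct=blob(ims,lo,hi,b); M=cv2.moments(ct); p=(M['m10']/M['m00'],M['m01']/M['m00']); print('side',k,np.round(p,1),ray(cs,[p],z)[0].round(1))
print('soy cap', ray(c,[(370+322/4,200+98/4)],56), ray(c,[(370+308/4,200+188/4)],0),'vin',ray(c,[(370+88/4,200+150/4)],56))
def cr(i,x0,y0,x1,y1,n):
    cv2.imwrite('pics/'+n,cv2.resize(i[y0:y1,x0:x1],None,fx=4,fy=4,interpolation=cv2.INTER_CUBIC)[:,:,::-1])
# brighten blacks
ib=np.clip(im.astype(float)*2.5,0,255).astype(np.uint8)
cr(ib,325,280,425,385,'c3.png'); cr(im,190,310,300,435,'c4.png')
cr(ims,140,195,310,310,'c5.png')
```

```text
mustard (184, 268, 27, 21) [197.4 277.9] [ 429.1 -264.3   74.2]
green (265, 275, 24, 19) [276.9 284. ] [ 463.6 -127.4   38.2]
edam (317, 248, 31, 23) [331.7 259.1] [441.   -2.7  40.5]
mayo (489, 288, 28, 21) [502. 298.] [664.2 235.3  38.2]
side green [342.1 212.7] [ 462.2 -128.5   38.2]
side edam [318.  236.5] [437.   -1.2  40.5]
side mayo [170.2 245.6] [669.5 226.5  38.2]
soy cap [[454.56691981 268.91683741  56.        ]] [[459.91081854 267.09494219   0.        ]] vin [[444.52309564 131.77273573  56.        ]]
```

View pics/c3.png

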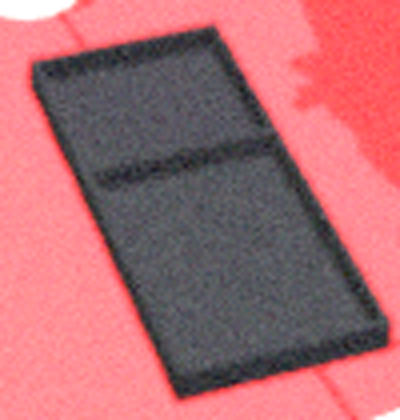

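View pics/c4.png

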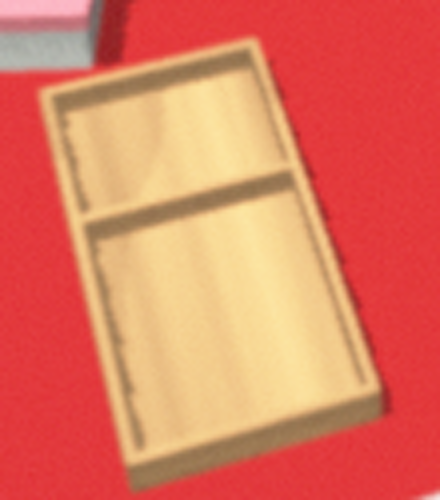

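View pics/c5.png

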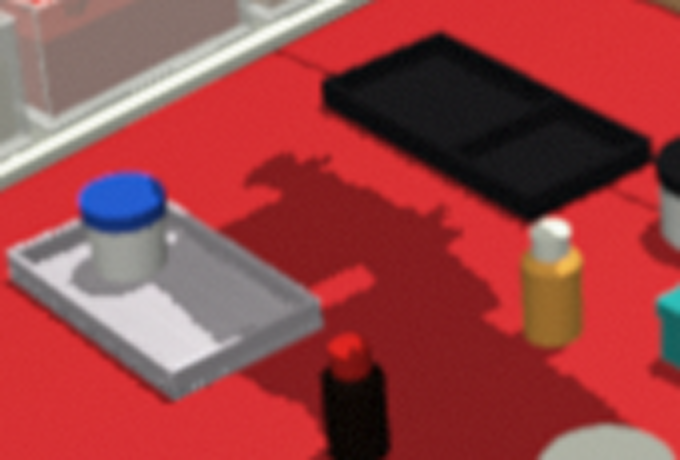

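Run:
```python
from h import *
c=env.calibration('scene');s=env.calibration('side')
def rep(n,P):
    P=P[:,:2];print(n,P.round(1).tolist(),'c',P.mean(0).round(1),[np.linalg.norm(P[i]-P[(i+1)%4]).round(1) for i in range(4)],
     'ang',[np.degrees(np.arctan2(*(P[(i+1)%4]-P[i])[::-1])).round(1) for i in range(4)])
rep('black',ray(c,[(333.75,295.5),(378.75,287),(422,361.25),(369.5,374.5)],18))
rep('wood',ray(c,[(200,333),(255,319.5),(285,405.5),(222,426.25)],18))
rep('steel',ray(c,[(447,272),(490.5,262.5),(537,317),(490,329.5)],18))
print('steel side',ray(s,[(142.5,258),(220.5,271.25),(183.75,289.5)],18).round(1))
print('ging',ray(c,[(180.5,314.5),(212,314.5),(217,279.5)],36).round(1))
print('mayo',ray(c,[(502,298)],42.2),ray(s,[(170.2,245.6)],42.2))
print('soy side', ray(s,[(140+350/4,195+355/4)],56), 'vin',ray(s,[(140+551/4,195+240/4)],56))
print(env.observe()['clock'])
```

```text
black [[515.6, -33.6], [529.2, 56.0], [716.3, 31.2], [704.9, -61.4]] c [616.5  -2. ] [np.float64(90.7), np.float64(188.8), np.float64(93.3), np.float64(191.3)] ang [np.float64(81.4), np.float64(-7.6), np.float64(-97.0), np.float64(171.7)]
wood [[506.7, -286.6], [514.7, -189.5], [703.6, -206.8], [698.6, -303.4]] c [ 605.9 -246.6] [np.float64(97.5), np.float64(189.6), np.float64(96.7), np.float64(192.7)] ang [np.float64(85.2), np.float64(-5.3), np.float64(-93.0), np.float64(175.0)]
steel [[545.3, 202.9], [556.2, 301.8], [713.9, 278.2], [704.5, 180.5]] c [630.  240.9] [np.float64(99.5), np.float64(159.5), np.float64(98.2), np.float64(160.8)] ang [np.float64(83.7), np.float64(-8.5), np.float64(-95.5), np.float64(172.0)]
steel side [[705.3 279.   18. ]
 [533.6 208.3  18. ]
 [544.8 301.5  18. ]]
ging [[ 467.5 -308.7   36. ]
 [ 489.8 -258.8   36. ]
 [ 403.7 -225.4   36. ]]
mayo [[667.28103596 231.48570569  42.2       ]] [[664.07844037 230.6245685   42.2       ]]
soy side [[449.38551072 268.82598119  56.        ]] vin [[440.84734369 130.37925371  56.        ]]
0.15
```

```bash
cat > go.py <<'E'
import sys
from h import *
from scipy.spatial.transform import Rotation as R
s=env.observe();r=R.from_quat(s['tcp_rot']);p=np.array(s['ee_pos']);M=r.as_matrix()
a=np.degrees(np.arctan2(M[1,0],M[0,0]))
print('t%.2f'%s['clock'],'pos',p.round(1),'jaw %.1f'%a,'gap %.1f'%s['finger_gap'],'F',np.round(s['wrist_force'],1),'q',np.round(s['qpos'],2))
if len(sys.argv)>4:
    t=np.array(list(map(float,sys.argv[1:4])));th=np.radians(float(sys.argv[4]))
    T=R.from_matrix(np.c_[[np.cos(th),np.sin(th),0],[np.sin(th),-np.cos(th),0],[0,0,-1]])
    print('slide',(M.T@(t-p)/1000).round(4),'rot',(r.inv()*T).as_rotvec(degrees=True).round(2),'dist',np.linalg.norm(t-p).round(1))
E
python3 go.py 429 -264 160 82
```

```text
t0.15 pos [6.248e+02 1.000e-01 2.097e+02] jaw 0.0 gap 85.8 F [ 0.2 -1.   0.8] q [-0.11  0.49  1.56  0.    1.09 -0.11]
slide [-0.1958  0.2641  0.0498] rot [-4.0e-02  4.0e-02 -8.2e+01] dist 332.5
```

Emit:
apply_moves --slide '[[-0.196, 0.264, 0.05], [-0.196, 0.264, 0.05], [-0.196, 0.264, 0.05], [-0.196, 0.264, 0.05], [-0.196, 0.264, 0.05], [-0.196, 0.264, 0.05], [-0.196, 0.264, 0.05], [-0.196, 0.264, 0.05]]' --rotation '[[0, 0, -82], [0, 0, -82], [0, 0, -82], [0, 0, -82], [0, 0, -82], [0, 0, -82], [0, 0, -82], [0, 0, -82]]' --hand 0

```text
clock: 0.82
ee_pos: [440.8, -248.0, 163.1]
tcp_rot: [0.892, 0.452, 0.0, -0.0]
wrist_force: [0.5, -0.1, -0.1]
finger_gap: 85.5
```

```bash
python3 go.py 429 -264 160 82
```

```text
t0.82 pos [ 440.8 -248.   163.1] jaw 53.7 gap 85.5 F [ 0.5 -0.1 -0.1] q [-0.64  0.38  1.9   0.    0.86 -1.58]
slide [-0.0198 -0.      0.0031] rot [  0.    -0.   -28.29] dist 20.1
```

Emit:
apply_moves --slide '[[0, 0, 0], [0, 0, 0], [0, 0, 0], [0, 0, 0], [0, 0, 0], [0, 0, 0]]' --rotation '[[0, 0, -25], [0, 0, -25], [0, 0, -25], [0, 0, -25], [0, 0, -25], [0, 0, -25]]'

```text
clock: 1.32
ee_pos: [442.1, -246.9, 163.3]
tcp_rot: [0.776, 0.631, 0.0, -0.0]
wrist_force: [-1.2, -0.7, 0.8]
finger_gap: 85.7
```

```bash
python3 - <<'E'
from h import *
im,c=snap('wrist','w1.png')
print(proj(c,[(429,-264,80),(436,-267,36)]))
E
python3 go.py 429 -264 49 82
```

```text
[[291.01040769 228.26191233]
 [293.46519936 221.77059014]]
t1.37 pos [ 442.1 -246.8  163.3] jaw 78.2 gap 85.7 F [-0.5 -0.   0. ] q [-0.64  0.38  1.9   0.    0.86 -2.01]
slide [-0.0195 -0.0093  0.1143] rot [-0.   -0.01 -3.76] dist 116.3
```

View pics/w1.png

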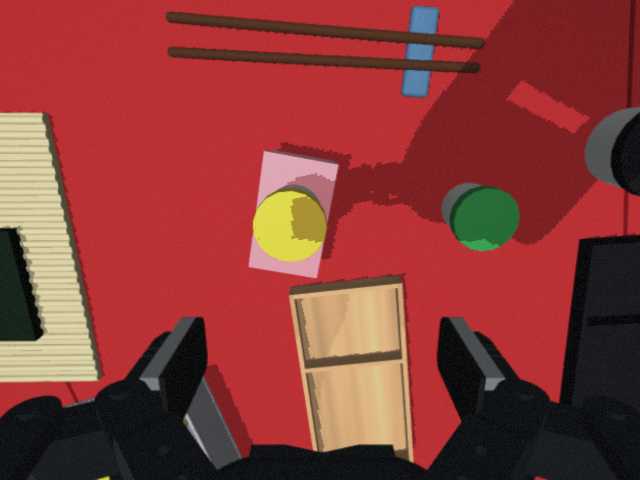

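Emit:
apply_moves --slide '[[-0.0195, -0.0093, 0.03], [-0.0195, -0.0093, 0.07], [-0.0195, -0.0093, 0.1], [-0.0195, -0.0093, 0.114], [-0.0195, -0.0093, 0.114], [-0.0195, -0.0093, 0.114]]' --rotation '[[0, 0, -3.8], [0, 0, -3.8], [0, 0, -3.8], [0, 0, -3.8], [0, 0, -3.8], [0, 0, -3.8]]'

```text
clock: 1.87
ee_pos: [429.0, -264.0, 49.2]
tcp_rot: [0.754, 0.657, -0.0, -0.001]
wrist_force: [-0.0, -0.6, 0.8]
finger_gap: 85.2
```

```bash
python3 - <<'E'
from h import *
import json
# ginger corners from w1 (wrist pose at capture approx observed)
snap('wrist','w2.png')
E
python3 go.py 429 -264 49 82
```

```text
t1.92 pos [ 429.5 -264.3   50. ] jaw 82.1 gap 85.2 F [0.3 0.2 0.6] q [-0.68  0.56  2.    0.    0.58 -2.12]
slide [ 0.0002 -0.0005  0.001 ] rot [0.03 0.01 0.14] dist 1.2
```

View pics/w2.png

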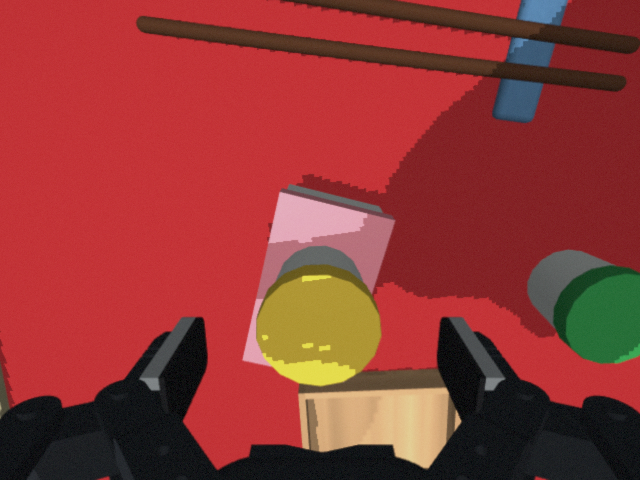

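The yellow pot (318,325) is centred between the pads, so I'll grip it.

Emit:
apply_moves --slide '[[0, 0, 0], [0, 0, 0], [0, 0, 0], [0, 0, 0], [0, 0, 0], [0, 0, 0], [0, 0, 0]]' --rotation '[[0, 0, 0], [0, 0, 0], [0, 0, 0], [0, 0, 0], [0, 0, 0], [0, 0, 0], [0, 0, 0]]' --hand 1

```text
clock: 2.5
ee_pos: [429.5, -264.4, 50.8]
tcp_rot: [0.754, 0.657, 0.0, 0.001]
wrist_force: [-2.6, 2.0, 13.1]
finger_gap: 44.2
```

```bash
python3 - <<'E'
from h import *
snap('wrist','w3.png')
E
python3 go.py 429 -264 110 82
```

```text
t2.55 pos [ 429.5 -264.4   50.8] jaw 82.2 gap 43.9 F [-2.4  1.9 13.1] q [-0.68  0.56  2.    0.    0.58 -2.12]
slide [ 0.0002 -0.0004 -0.0592] rot [0.11 0.06 0.18] dist 59.2
```

View pics/w3.png

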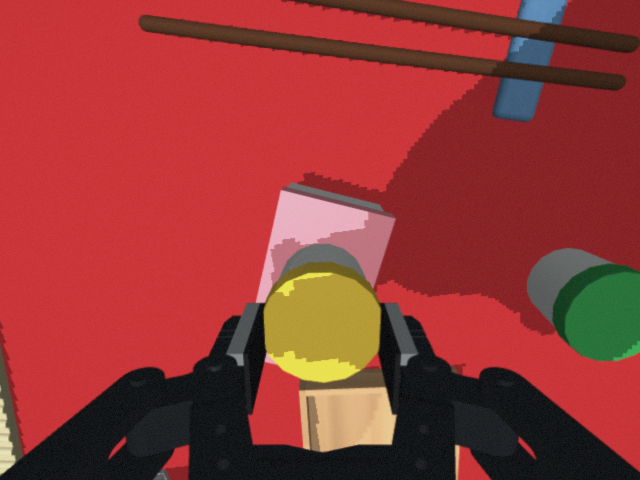

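Gap 44 mm, so the pot is gripped. Lifting.

Emit:
apply_moves --slide '[[0, 0, -0.015], [0, 0, -0.05], [0, 0, -0.09], [0, 0, -0.1], [0, 0, -0.1]]' --rotation '[[0, 0, 0], [0, 0, 0], [0, 0, 0], [0, 0, 0], [0, 0, 0]]'

```text
clock: 2.97
ee_pos: [430.1, -264.9, 152.5]
tcp_rot: [0.754, 0.657, 0.001, 0.003]
wrist_force: [-0.5, 0.2, -0.4]
finger_gap: 43.6
```

```bash
python3 - <<'E'
from h import *
im,c=snap('wrist','w4.png')
E
python3 go.py 589 247 150 82
```

```text
t3.02 pos [ 429.4 -264.3  150.5] jaw 82.2 gap 43.6 F [-0.1 -0.1 -1.1] q [-0.68  0.4   1.92  0.    0.82 -2.12]
slide [ 5.283e-01  8.860e-02 -1.000e-04] rot [0.16 0.09 0.18] dist 535.7
```

View pics/w4.png

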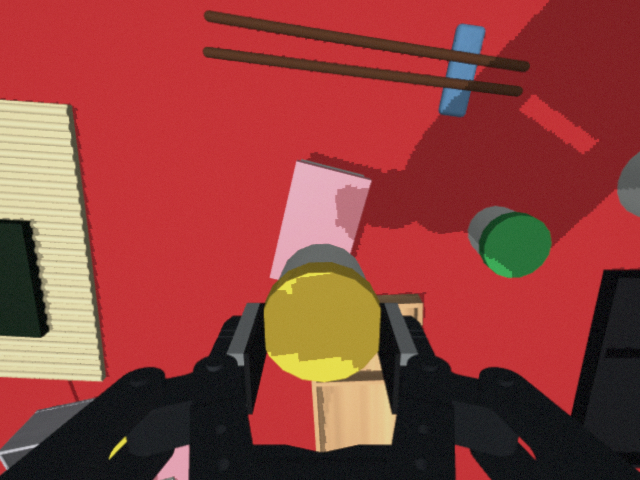

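Emit:
apply_moves --slide '[[0.528, 0.089, 0], [0.528, 0.089, 0], [0.528, 0.089, 0], [0.528, 0.089, 0], [0.528, 0.089, 0], [0.528, 0.089, 0], [0.528, 0.089, 0], [0.528, 0.089, 0]]' --rotation '[[0, 0, 0], [0, 0, 0], [0, 0, 0], [0, 0, 0], [0, 0, 0], [0, 0, 0], [0, 0, 0], [0, 0, 0]]'

```text
clock: 3.68
ee_pos: [528.1, 56.1, 147.6]
tcp_rot: [0.754, 0.657, -0.001, -0.001]
wrist_force: [1.4, -0.2, -1.2]
finger_gap: 43.9
```

```bash
python3 go.py 589 247 150 82
```

```text
t3.68 pos [528.1  56.1 147.6] jaw 82.2 gap 43.9 F [ 1.4 -0.2 -1.2] q [-0.02  0.44  1.86 -0.    0.85 -1.45]
slide [ 0.1974  0.0344 -0.0026] rot [-0.15  0.02  0.18] dist 200.4
```

Emit:
apply_moves --slide '[[0.185, 0.032, 0], [0.185, 0.032, 0], [0.185, 0.032, 0], [0.185, 0.032, 0], [0.185, 0.032, 0], [0.185, 0.032, 0], [0.185, 0.032, 0], [0.185, 0.032, 0]]' --rotation '[[0, 0, 0], [0, 0, 0], [0, 0, 0], [0, 0, 0], [0, 0, 0], [0, 0, 0], [0, 0, 0], [0, 0, 0]]'

```text
clock: 4.35
ee_pos: [584.7, 232.3, 147.7]
tcp_rot: [0.754, 0.657, -0.001, -0.0]
wrist_force: [0.2, -0.3, -1.1]
finger_gap: 43.8
```

```bash
python3 - <<'E'
from h import *
im,c=snap('wrist','w5.png')
st=[(545.3,202.9,18),(556.2,301.8,18),(713.9,278.2,18),(704.5,180.5,18)]
print(proj(c,st).round(0))
im,c=snap('scene','s5.png')
cv2.imwrite('pics/s5c.png',cv2.resize(im[200:350,400:560],None,fx=4,fy=4)[:,:,::-1])
E
python3 go.py 589 247 70 82
```

```text
[[274. 177.]
 [411. 174.]
 [396. 362.]
 [280. 366.]]
t4.45 pos [585.1 231.8 148.7] jaw 82.1 gap 43.6 F [-0.5 -0.5 -1.2] q [ 0.27  0.56  1.61 -0.    0.97 -1.16]
slide [0.0157 0.0019 0.0787] rot [-0.07  0.04  0.12] dist 80.2
```

View pics/w5.png

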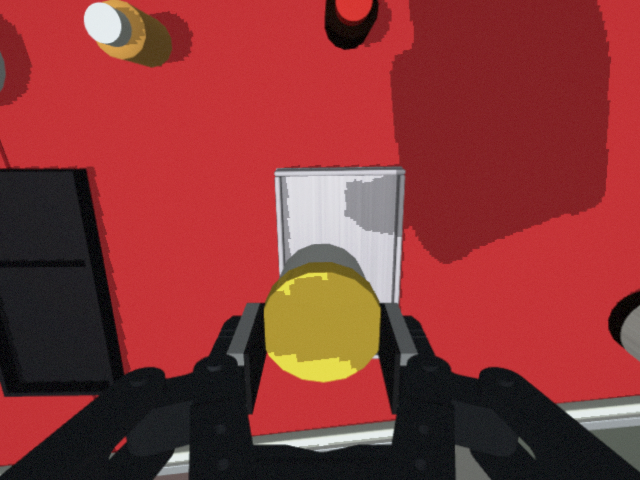

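View pics/s5c.png

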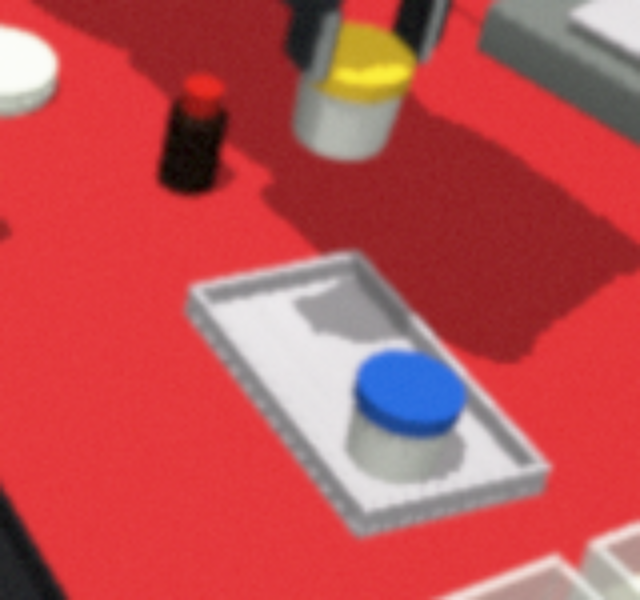

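Emit:
apply_moves --slide '[[0.015, 0.001, 0.01], [0.015, 0.001, 0.04], [0.015, 0.001, 0.08], [0.015, 0.001, 0.11], [0.015, 0.001, 0.123], [0.015, 0.001, 0.123], [0.015, 0.001, 0.123]]' --rotation '[[0, 0, 0], [0, 0, 0], [0, 0, 0], [0, 0, 0], [0, 0, 0], [0, 0, 0], [0, 0, 0]]'

```text
clock: 5.03
ee_pos: [588.9, 247.6, 26.7]
tcp_rot: [0.754, 0.657, -0.0, 0.0]
wrist_force: [-0.9, 0.6, -0.9]
finger_gap: 43.6
```

Emit:
apply_moves --slide '[[0, 0, 0.001], [0, 0, 0.002], [0, 0, 0.003], [0, 0, 0.004], [0, 0, 0.004], [0, 0, 0.004]]' --rotation '[[0, 0, 0], [0, 0, 0], [0, 0, 0], [0, 0, 0], [0, 0, 0], [0, 0, 0]]'

```text
clock: 5.53
ee_pos: [588.6, 247.7, 22.7]
tcp_rot: [0.754, 0.657, 0.0, 0.0]
wrist_force: [-0.2, 0.1, -1.2]
finger_gap: 43.5
```

```bash
python3 go.py 586 246 18.5 82
```

```text
t5.53 pos [588.6 247.7  22.7] jaw 82.2 gap 43.5 F [-0.2  0.1 -1.2] q [ 0.29  0.73  1.68 -0.    0.73 -1.14]
slide [-0.002  -0.0024  0.0042] rot [ 0.03 -0.01  0.19] dist 5.3
```

Emit:
apply_moves --slide '[[0, 0, 0.001], [0, 0, 0.002], [0, 0, 0.003], [0, 0, 0.004], [0, 0, 0.0045], [0, 0, 0.0045]]' --rotation '[[0, 0, 0], [0, 0, 0], [0, 0, 0], [0, 0, 0], [0, 0, 0], [0, 0, 0]]'

```text
clock: 6.03
ee_pos: [588.5, 247.7, 18.9]
tcp_rot: [0.754, 0.657, 0.0, 0.0]
wrist_force: [-4.2, -1.3, 12.0]
finger_gap: 43.7
```

Emit:
apply_moves --slide '[[0, 0, 0], [0, 0, 0], [0, 0, 0], [0, 0, 0], [0, 0, 0]]' --rotation '[[0, 0, 0], [0, 0, 0], [0, 0, 0], [0, 0, 0], [0, 0, 0]]' --hand 0.15

```text
clock: 6.45
ee_pos: [588.5, 247.6, 17.7]
tcp_rot: [0.754, 0.657, -0.0, -0.0]
wrist_force: [-0.7, 0.5, -0.5]
finger_gap: 72.8
```

Emit:
apply_moves --slide '[[0, 0, -0.015], [0, 0, -0.05], [0, 0, -0.09], [0, 0, -0.12], [0, 0, -0.13], [0, 0, -0.13]]' --rotation '[[0, 0, 0], [0, 0, 0], [0, 0, 0], [0, 0, 0], [0, 0, 0], [0, 0, 0]]'

```text
clock: 6.95
ee_pos: [589.5, 248.0, 150.7]
tcp_rot: [0.754, 0.657, 0.002, 0.001]
wrist_force: [-0.3, -0.6, 0.5]
finger_gap: 72.6
```

```bash
python3 - <<'E'
from h import *
im,c=snap('wrist','w6.png')
im,c=snap('scene','s6.png')
cv2.imwrite('pics/s6c.png',cv2.resize(im[200:350,400:560],None,fx=4,fy=4)[:,:,::-1])
E
python3 go.py 436 -267 150 68
```

```text
t7.05 pos [588.1 247.5 146.9] jaw 82.2 gap 72.8 F [-0.5 -0.6 -1.1] q [ 0.29  0.57  1.59 -0.    0.98 -1.14]
slide [-0.5304 -0.0807 -0.0028] rot [-0.04  0.03 14.18] dist 536.5
```

View pics/w6.png

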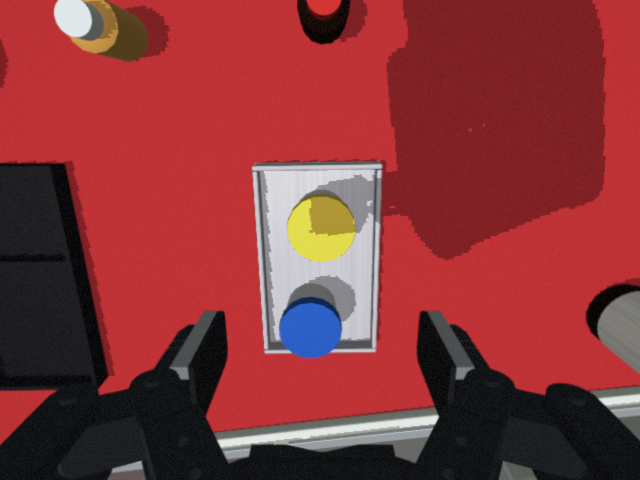

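View pics/s6c.png

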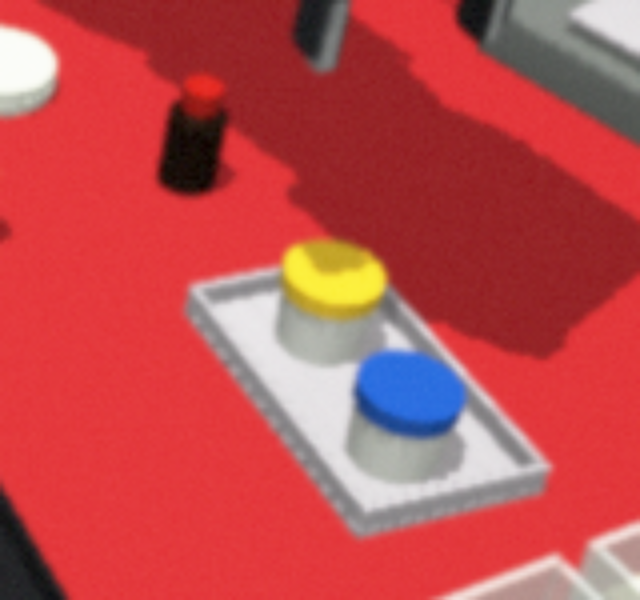

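Mustard (320,228) stands flat beside the blue pot, which has not moved. Next is soy.

```bash
python3 go.py 451 269 130 82
```

```text
t7.05 pos [588.1 247.5 146.9] jaw 82.2 gap 72.8 F [-0.5 -0.6 -1.1] q [ 0.29  0.57  1.59 -0.    0.98 -1.14]
slide [ 0.0027 -0.1387  0.0171] rot [-0.04  0.02  0.18] dist 139.8
```

Emit:
apply_moves --slide '[[0.003, -0.139, 0.017], [0.003, -0.139, 0.017], [0.003, -0.139, 0.017], [0.003, -0.139, 0.017], [0.003, -0.139, 0.017], [0.003, -0.139, 0.017], [0.003, -0.139, 0.017]]' --rotation '[[0, 0, 0], [0, 0, 0], [0, 0, 0], [0, 0, 0], [0, 0, 0], [0, 0, 0], [0, 0, 0]]' --hand 0

```text
clock: 7.63
ee_pos: [451.8, 269.4, 130.0]
tcp_rot: [0.754, 0.657, -0.0, -0.0]
wrist_force: [-0.2, -0.2, 0.8]
finger_gap: 85.7
```

```bash
python3 - <<'E'
from h import *
im,c=snap('wrist','w7.png')
print(proj(c,[(451,269,62),(451,269,0)]))
E
python3 go.py 451 269 18 82
```

```text
[[320.42004008 248.58252085]
 [320.65683551 222.27029512]]
t7.68 pos [452.1 269.4 130.1] jaw 82.2 gap 85.3 F [ 0.6 -0.   0.9] q [ 0.41  0.45  1.89 -0.    0.8  -1.02]
slide [-0.0005 -0.001   0.1121] rot [-0.02  0.02  0.15] dist 112.1
```

View pics/w7.png

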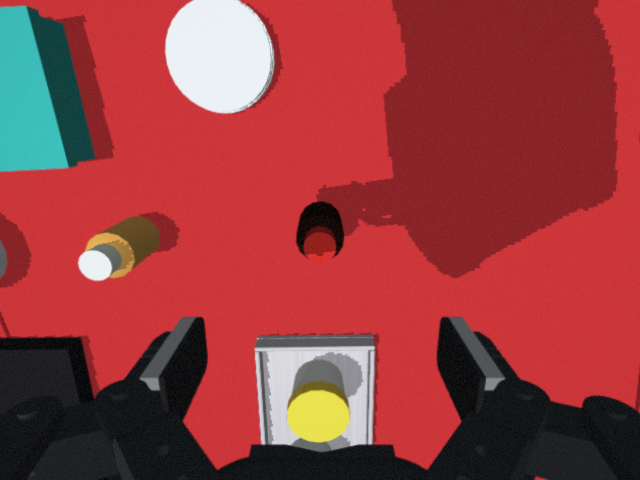

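Red cap at (320,243) and centred laterally. Descending and gripping.

Emit:
apply_moves --slide '[[0, 0.001, 0.03], [0, 0.001, 0.07], [0, 0.001, 0.1], [0, 0.001, 0.112], [0, 0.001, 0.112], [0, 0.001, 0.112]]' --rotation '[[0, 0, 0], [0, 0, 0], [0, 0, 0], [0, 0, 0], [0, 0, 0], [0, 0, 0]]'

```text
clock: 8.18
ee_pos: [452.7, 269.0, 18.2]
tcp_rot: [0.754, 0.657, -0.001, -0.0]
wrist_force: [0.1, 0.1, -0.1]
finger_gap: 85.4
```

Emit:
apply_moves --slide '[[0, 0, 0], [0, 0, 0], [0, 0, 0], [0, 0, 0], [0, 0, 0], [0, 0, 0], [0, 0, 0], [0, 0, 0]]' --rotation '[[0, 0, 0], [0, 0, 0], [0, 0, 0], [0, 0, 0], [0, 0, 0], [0, 0, 0], [0, 0, 0], [0, 0, 0]]' --hand 1

```text
clock: 8.85
ee_pos: [452.7, 269.4, 20.0]
tcp_rot: [0.754, 0.657, 0.001, 0.0]
wrist_force: [-1.0, -1.8, 9.7]
finger_gap: 27.5
```

```bash
python3 - <<'E'
from h import *
im,c=snap('wrist','w8.png')
E
python3 go.py 559 5.5 130 82
```

```text
t8.90 pos [452.7 269.4  19.9] jaw 82.2 gap 27.6 F [-1.3 -1.7 10.1] q [ 0.41  0.63  1.97 -0.    0.54 -1.02]
slide [-0.247   0.1413 -0.11  ] rot [ 0.1  -0.04  0.19] dist 305.1
```

View pics/w8.png

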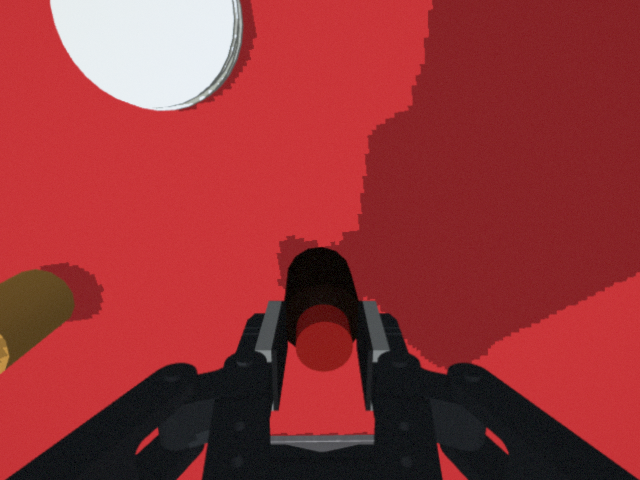

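Emit:
apply_moves --slide '[[0, 0, -0.015], [0, 0, -0.05], [0, 0, -0.09], [0, 0, -0.11], [0, 0, -0.11], [0, 0, -0.11]]' --rotation '[[0, 0, 0], [0, 0, 0], [0, 0, 0], [0, 0, 0], [0, 0, 0], [0, 0, 0]]'

```text
clock: 9.4
ee_pos: [452.4, 269.5, 129.9]
tcp_rot: [0.754, 0.657, 0.001, 0.0]
wrist_force: [0.8, 0.1, -1.1]
finger_gap: 27.3
```

Emit:
apply_moves --slide '[[-0.247, 0.141, 0], [-0.247, 0.141, 0], [-0.247, 0.141, 0], [-0.247, 0.141, 0], [-0.247, 0.141, 0], [-0.247, 0.141, 0], [-0.247, 0.141, 0], [-0.247, 0.141, 0]]' --rotation '[[0, 0, 0], [0, 0, 0], [0, 0, 0], [0, 0, 0], [0, 0, 0], [0, 0, 0], [0, 0, 0], [0, 0, 0]]'

```text
clock: 10.07
ee_pos: [559.8, 0.4, 127.1]
tcp_rot: [0.755, 0.656, -0.001, -0.0]
wrist_force: [-1.5, -0.7, -0.9]
finger_gap: 28.0
```

Emit:
apply_moves --slide '[[0, 0, 0], [0, 0, 0]]' --rotation '[[0, 0, 0], [0, 0, 0]]'

```text
clock: 10.23
ee_pos: [557.4, 5.7, 127.5]
tcp_rot: [0.754, 0.657, -0.001, -0.001]
wrist_force: [-0.0, 0.9, -0.6]
finger_gap: 27.2
```

```bash
python3 - <<'E'
from h import *
im,c=snap('wrist','w9.png')
print(proj(c,[(515.6,-33.6,18),(529.2,56,18),(716.3,31.2,18),(704.9,-61.4,18)]).round(0))
E
python3 go.py 559 5.5 30 82
```

```text
[[256. 180.]
 [388. 182.]
 [378. 410.]
 [265. 412.]]
t10.28 pos [557.5   6.3 127.8] jaw 82.2 gap 27.2 F [ 0.2 -0.3 -1. ] q [-0.11  0.5   1.81  0.    0.83 -1.54]
slide [-0.0006  0.0018  0.0978] rot [-0.12 -0.    0.22] dist 97.9
```

View pics/w9.png

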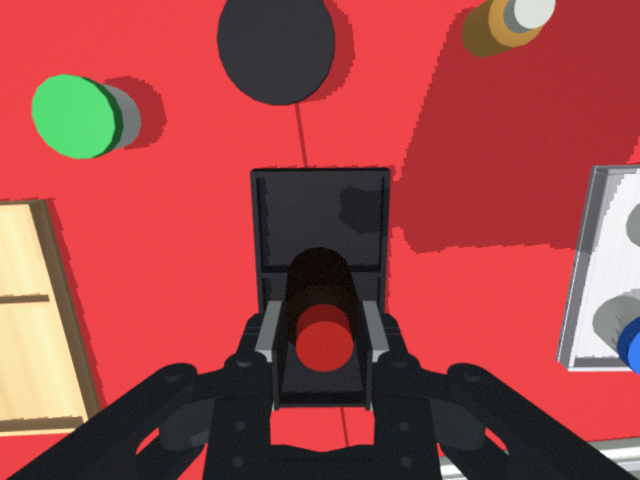

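Run:
```python
from h import *
c=env.calibration('wrist')
print(ray(c,[(251,170),(390,169),(370,406),(273,407)],18).round(1))
print(ray(c,[(262,268),(381,267)],18).round(1))
```

```text
[[508.5 -35.1  18. ]
 [520.6  58.3  18. ]
 [711.7  25.7  18. ]
 [701.8 -53.7  18. ]]
[[579.6 -40.6  18. ]
 [590.7  45.9  18. ]]
```

Emit:
apply_moves --slide '[[0, -0.0045, 0.02], [0, -0.0045, 0.05], [0, -0.0045, 0.08], [0, -0.0045, 0.098], [0, -0.0045, 0.1], [0, -0.0045, 0.101], [0, -0.0045, 0.102], [0, -0.0045, 0.102]]' --rotation '[[0, 0, 0], [0, 0, 0], [0, 0, 0], [0, 0, 0], [0, 0, 0], [0, 0, 0], [0, 0, 0], [0, 0, 0]]'

```text
clock: 10.95
ee_pos: [554.4, 6.5, 28.0]
tcp_rot: [0.753, 0.658, 0.001, 0.001]
wrist_force: [-0.4, 0.3, -0.2]
finger_gap: 27.2
```

Emit:
apply_moves --slide '[[0, 0, 0.001], [0, 0, 0.002], [0, 0, 0.003], [0, 0, 0.0035], [0, 0, 0.0035]]' --rotation '[[0, 0, 0], [0, 0, 0], [0, 0, 0], [0, 0, 0], [0, 0, 0]]'

```text
clock: 11.37
ee_pos: [554.4, 5.9, 24.0]
tcp_rot: [0.754, 0.657, 0.0, 0.001]
wrist_force: [-0.3, -0.8, 5.9]
finger_gap: 27.5
```

Emit:
apply_moves --slide '[[0, 0, 0.0005], [0, 0, 0.0005], [0, 0, 0.0005], [0, 0, 0.0005], [0, 0, 0.0005], [0, 0, 0.0005]]' --rotation '[[0, 0, 0], [0, 0, 0], [0, 0, 0], [0, 0, 0], [0, 0, 0], [0, 0, 0]]' --hand 0.3

```text
clock: 11.87
ee_pos: [553.9, 6.1, 22.8]
tcp_rot: [0.754, 0.657, 0.0, 0.0]
wrist_force: [0.3, -0.6, 0.3]
finger_gap: 59.6
```

Emit:
apply_moves --slide '[[0, 0, -0.015], [0, 0, -0.05], [0, 0, -0.09], [0, 0, -0.12], [0, 0, -0.13], [0, 0, -0.13]]' --rotation '[[0, 0, 0], [0, 0, 0], [0, 0, 0], [0, 0, 0], [0, 0, 0], [0, 0, 0]]'

```text
clock: 12.37
ee_pos: [554.9, 6.1, 155.4]
tcp_rot: [0.754, 0.657, 0.002, 0.002]
wrist_force: [0.5, -0.2, -0.1]
finger_gap: 59.8
```

```bash
python3 - <<'E'
from h import *
im,c=snap('wrist','w10.png')
E
python3 go.py 439 -2 140 82
```

```text
t12.42 pos [554.    6.1 153.4] jaw 82.2 gap 59.8 F [-1.  -0.4 -0.5] q [-0.11  0.46  1.8   0.    0.88 -1.54]
slide [-0.0237 -0.1129  0.0132] rot [ 0.11 -0.    0.19] dist 116.1
```

View pics/w10.png

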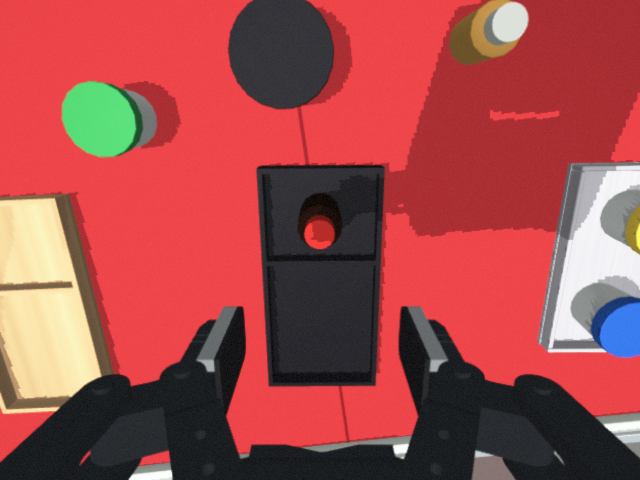

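Soy stands at (320,225) in the small compartment, and the whole black tray is visible. Next is edamame.

Run:
```python
from h import *
c=env.calibration('wrist')
P=ray(c,[(258,166),(384,165),(376,385),(270,386)],18);print(P.round(1),P.mean(0))
print('div',ray(c,[(268,261),(380,260)],18).round(1))
print('edam',ray(c,[(282,52)],46).round(1),'wasabi',ray(c,[(100,119)],44).round(1))
```

```text
[[506.1 -34.5  18. ]
 [518.   57.8  18. ]
 [709.5  33.7  18. ]
 [697.7 -59.5  18. ]] [607.84386329  -0.64544036  18.        ]
div [[580.9 -40.5  18. ]
 [592.2  48.1  18. ]]
edam [[437.2  -2.2  46. ]] wasabi [[ 460.2 -125.5   44. ]]
```

Emit:
apply_moves --slide '[[-0.024, -0.114, 0.013], [-0.024, -0.114, 0.013], [-0.024, -0.114, 0.013], [-0.024, -0.114, 0.013], [-0.024, -0.114, 0.013], [-0.024, -0.114, 0.013]]' --rotation '[[0, 0, 0], [0, 0, 0], [0, 0, 0], [0, 0, 0], [0, 0, 0], [0, 0, 0]]' --hand 0

```text
clock: 12.92
ee_pos: [437.9, -2.2, 139.0]
tcp_rot: [0.754, 0.657, -0.0, -0.0]
wrist_force: [-0.2, 0.1, 0.4]
finger_gap: 85.3
```

```bash
python3 - <<'E'
from h import *
im,c=snap('wrist','w11.png')
print(proj(c,[(438,-2,46)]))
E
python3 go.py 438 -2 11 82
```

```text
[[321.66543074 237.75153975]]
t12.97 pos [438.3  -2.2 139.2] jaw 82.2 gap 85.5 F [0.1 0.3 0. ] q [-0.16  0.33  2.08  0.    0.73 -1.59]
slide [ 0.0002 -0.0003  0.1282] rot [-0.03 -0.    0.18] dist 128.2
```

View pics/w11.png

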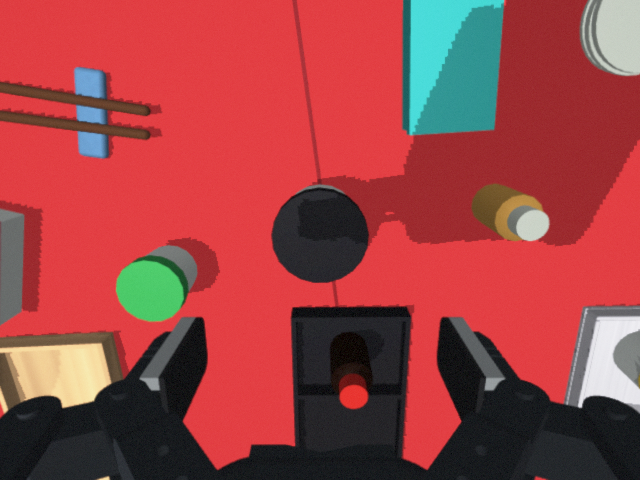

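Black lid at (320,235) and centred. The turquoise box at (455,65) is clear of the finger path.

Emit:
apply_moves --slide '[[-0.001, -0.001, 0.03], [-0.001, -0.001, 0.07], [-0.001, -0.001, 0.1], [-0.001, -0.001, 0.12], [-0.001, -0.001, 0.127], [-0.001, -0.001, 0.127], [-0.001, -0.001, 0.127]]' --rotation '[[0, 0, 0], [0, 0, 0], [0, 0, 0], [0, 0, 0], [0, 0, 0], [0, 0, 0], [0, 0, 0]]'

```text
clock: 13.55
ee_pos: [437.0, -3.0, 12.9]
tcp_rot: [0.754, 0.657, -0.0, -0.0]
wrist_force: [-0.6, -0.0, -0.4]
finger_gap: 85.1
```

Emit:
apply_moves --slide '[[0, 0, 0], [0, 0, 0], [0, 0, 0], [0, 0, 0], [0, 0, 0], [0, 0, 0]]' --rotation '[[0, 0, 0], [0, 0, 0], [0, 0, 0], [0, 0, 0], [0, 0, 0], [0, 0, 0]]' --hand 1

```text
clock: 14.05
ee_pos: [437.4, -3.1, 14.6]
tcp_rot: [0.754, 0.657, 0.001, 0.001]
wrist_force: [-1.2, -0.6, 14.5]
finger_gap: 61.5
```

```bash
python3 - <<'E'
from h import *
im,c=snap('wrist','w12.png')
E
python3 go.py 438 -2 120 82
```

```text
t14.10 pos [437.4  -3.1  14.6] jaw 82.2 gap 61.8 F [-2.1  0.5 15.2] q [-0.16  0.58  2.19 -0.    0.38 -1.59]
slide [ 0.0012  0.0008 -0.1054] rot [0.19 0.01 0.2 ] dist 105.4
```

View pics/w12.png

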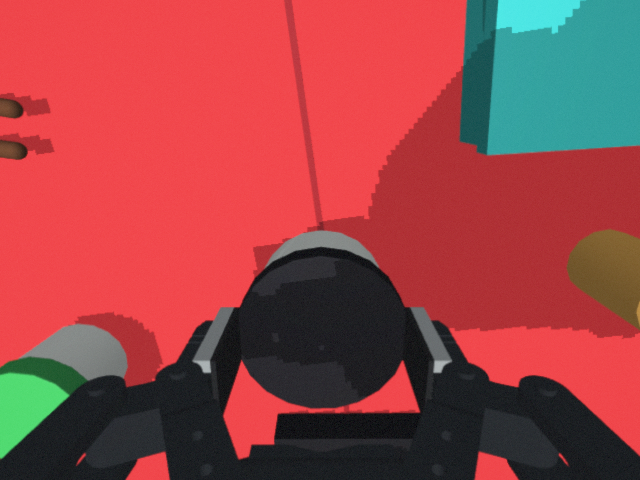

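Emit:
apply_moves --slide '[[0, 0, -0.015], [0, 0, -0.05], [0, 0, -0.09], [0, 0, -0.11], [0, 0, -0.115], [0, 0, -0.115]]' --rotation '[[0, 0, 0], [0, 0, 0], [0, 0, 0], [0, 0, 0], [0, 0, 0], [0, 0, 0]]'

```text
clock: 14.6
ee_pos: [437.1, -3.1, 129.7]
tcp_rot: [0.754, 0.657, 0.001, 0.002]
wrist_force: [-0.0, -0.4, -1.4]
finger_gap: 61.1
```

```bash
python3 go.py 639 -250 126 85
```

```text
t14.60 pos [437.1  -3.1 129.7] jaw 82.2 gap 61.1 F [-0.  -0.4 -1.4] q [-0.16  0.35  2.1   0.    0.69 -1.59]
slide [-0.2172  0.2335  0.0048] rot [ 0.26  0.01 -2.81] dist 318.9
```

Emit:
apply_moves --slide '[[-0.217, 0.234, 0], [-0.217, 0.234, 0], [-0.217, 0.234, 0], [-0.217, 0.234, 0], [-0.217, 0.234, 0], [-0.217, 0.234, 0], [-0.217, 0.234, 0], [-0.217, 0.234, 0]]' --rotation '[[0, 0, -2.8], [0, 0, -2.8], [0, 0, -2.8], [0, 0, -2.8], [0, 0, -2.8], [0, 0, -2.8], [0, 0, -2.8], [0, 0, -2.8]]'

```text
clock: 15.27
ee_pos: [640.0, -252.7, 125.4]
tcp_rot: [0.738, 0.675, -0.0, -0.001]
wrist_force: [-0.1, 0.4, -0.9]
finger_gap: 61.2
```

Emit:
apply_moves --slide '[[0, 0, 0], [0, 0, 0], [0, 0, 0]]' --rotation '[[0, 0, 0], [0, 0, 0], [0, 0, 0]]'

```text
clock: 15.52
ee_pos: [637.9, -249.2, 125.8]
tcp_rot: [0.737, 0.675, -0.0, -0.001]
wrist_force: [-0.1, -0.6, -1.0]
finger_gap: 61.2
```

```bash
python3 - <<'E'
from h import *
im,c=snap('wrist','w13.png')
E
python3 go.py 639 -250 26 85
```

```text
t15.57 pos [ 638.  -248.9  126.5] jaw 85.0 gap 61.6 F [-0.3 -0.2 -0.8] q [-0.47  0.66  1.48  0.    1.   -1.95]
slide [-0.0011  0.0013  0.1005] rot [-0.13 -0.05  0.01] dist 100.5
```

View pics/w13.png

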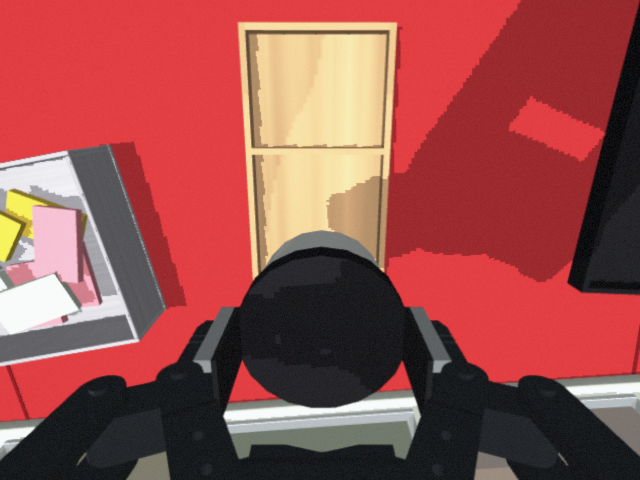

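Run:
```python
from h import *
c=env.calibration('wrist')
print(ray(c,[(239,22),(396,22),(250,150),(386,150)],18).round(1))
```

```text
[[ 502.7 -286.8   18. ]
 [ 510.9 -192.4   18. ]
 [ 577.8 -291.    18. ]
 [ 585.7 -201.    18. ]]
```

Emit:
apply_moves --slide '[[-0.002, 0.002, 0.02], [-0.002, 0.002, 0.05], [-0.002, 0.002, 0.08], [-0.002, 0.002, 0.1], [-0.002, 0.002, 0.104], [-0.002, 0.002, 0.106], [-0.002, 0.002, 0.106]]' --rotation '[[0, 0, 0], [0, 0, 0], [0, 0, 0], [0, 0, 0], [0, 0, 0], [0, 0, 0], [0, 0, 0]]'

```text
clock: 16.15
ee_pos: [641.0, -251.6, 22.7]
tcp_rot: [0.737, 0.676, 0.0, 0.0]
wrist_force: [-0.3, -0.0, -0.6]
finger_gap: 61.3
```

Emit:
apply_moves --slide '[[0, 0, 0.001], [0, 0, 0.002], [0, 0, 0.003], [0, 0, 0.003], [0, 0, 0.003]]' --rotation '[[0, 0, 0], [0, 0, 0], [0, 0, 0], [0, 0, 0], [0, 0, 0]]'

```text
clock: 16.57
ee_pos: [640.8, -252.1, 19.3]
tcp_rot: [0.737, 0.676, 0.0, 0.0]
wrist_force: [-0.7, -0.6, -2.0]
finger_gap: 61.3
```

Emit:
apply_moves --slide '[[0, 0, 0.0005], [0, 0, 0.001], [0, 0, 0.0015], [0, 0, 0.002], [0, 0, 0.002]]' --rotation '[[0, 0, 0], [0, 0, 0], [0, 0, 0], [0, 0, 0], [0, 0, 0]]'

```text
clock: 16.98
ee_pos: [640.9, -252.1, 18.8]
tcp_rot: [0.737, 0.676, 0.0, 0.001]
wrist_force: [-5.4, 2.8, 14.1]
finger_gap: 61.2
```

Emit:
apply_moves --slide '[[0, 0, 0], [0, 0, 0], [0, 0, 0], [0, 0, 0], [0, 0, 0], [0, 0, 0]]' --rotation '[[0, 0, 0], [0, 0, 0], [0, 0, 0], [0, 0, 0], [0, 0, 0], [0, 0, 0]]' --hand 0

```text
clock: 17.48
ee_pos: [640.7, -252.0, 16.7]
tcp_rot: [0.737, 0.675, 0.0, -0.0]
wrist_force: [0.0, 0.5, 0.1]
finger_gap: 85.3
```

Emit:
apply_moves --slide '[[0, 0, -0.015], [0, 0, -0.05], [0, 0, -0.09], [0, 0, -0.12], [0, 0, -0.13], [0, 0, -0.13]]' --rotation '[[0, 0, 0], [0, 0, 0], [0, 0, 0], [0, 0, 0], [0, 0, 0], [0, 0, 0]]'

```text
clock: 17.98
ee_pos: [641.7, -252.4, 150.0]
tcp_rot: [0.737, 0.676, 0.001, 0.002]
wrist_force: [-0.2, 0.3, 0.0]
finger_gap: 85.2
```

```bash
python3 - <<'E'
from h import *
im,c=snap('wrist','w14.png')
E
python3 go.py 462 -127 140 85
```

```text
t18.03 pos [ 640.8 -252.   147.5] jaw 85.0 gap 85.4 F [-0.2 -0.2 -0.7] q [-0.47  0.64  1.45  0.    1.04 -1.95]
slide [ 0.1089 -0.1891  0.0071] rot [ 0.09  0.03 -0.01] dist 218.3
```

View pics/w14.png

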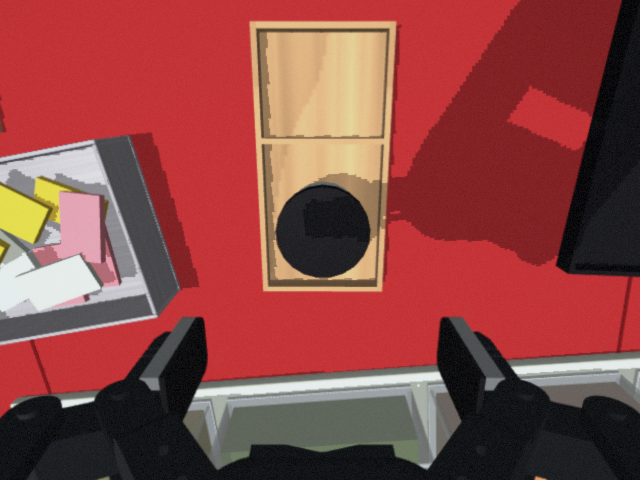

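Run:
```python
from h import *
c=env.calibration('wrist')
P=ray(c,[(250,22),(396,22),(381,290),(265,291)],18);print(P.round(1),P.mean(0).round(1))
print(ray(c,[(322.5,231)],50).round(1))
```

```text
[[ 502.3 -286.4   18. ]
 [ 510.6 -192.    18. ]
 [ 700.3 -209.4   18. ]
 [ 693.1 -302.    18. ]] [ 601.5 -247.4   18. ]
[[ 637.8 -251.    50. ]]
```

Emit:
apply_moves --slide '[[0.109, -0.189, 0.007], [0.109, -0.189, 0.007], [0.109, -0.189, 0.007], [0.109, -0.189, 0.007], [0.109, -0.189, 0.007], [0.109, -0.189, 0.007], [0.109, -0.189, 0.007], [0.109, -0.189, 0.007]]' --rotation '[[0, 0, 0], [0, 0, 0], [0, 0, 0], [0, 0, 0], [0, 0, 0], [0, 0, 0], [0, 0, 0], [0, 0, 0]]'

```text
clock: 18.7
ee_pos: [462.1, -126.9, 139.1]
tcp_rot: [0.737, 0.676, -0.0, -0.0]
wrist_force: [0.9, -0.1, 0.1]
finger_gap: 85.5
```

```bash
python3 - <<'E'
from h import *
im,c=snap('wrist','w15.png')
print(proj(c,[(462,-127,44)]))
E
python3 go.py 462 -127 14 85
```

```text
[[321.11127614 236.57532729]]
t18.75 pos [ 462.8 -127.4  139.2] jaw 85.0 gap 85.6 F [ 0.8 -0.6 -0.4] q [-0.41  0.38  1.99 -0.    0.77 -1.89]
slide [ 0.0003 -0.0008  0.1252] rot [-0.01 -0.   -0.02] dist 125.2
```

View pics/w15.png

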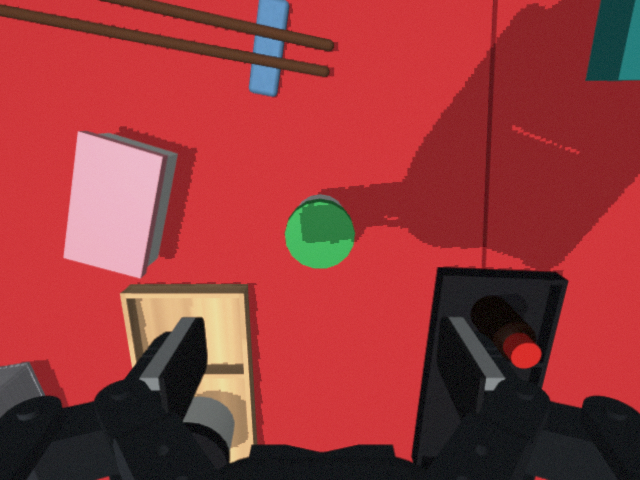

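Tub is centred in the wooden tray's large compartment. The green lid at (320,234) is centred, so I'll grip it.

Emit:
apply_moves --slide '[[0, -0.001, 0.03], [0, -0.001, 0.07], [0, -0.001, 0.1], [0, -0.001, 0.12], [0, -0.001, 0.125], [0, -0.001, 0.125], [0, -0.001, 0.125]]' --rotation '[[0, 0, 0], [0, 0, 0], [0, 0, 0], [0, 0, 0], [0, 0, 0], [0, 0, 0], [0, 0, 0]]'

```text
clock: 19.33
ee_pos: [461.6, -127.3, 15.0]
tcp_rot: [0.737, 0.675, 0.0, 0.0]
wrist_force: [0.3, -0.8, -0.4]
finger_gap: 85.2
```

Emit:
apply_moves --slide '[[0, 0, 0], [0, 0, 0], [0, 0, 0], [0, 0, 0], [0, 0, 0], [0, 0, 0], [0, 0, 0]]' --rotation '[[0, 0, 0], [0, 0, 0], [0, 0, 0], [0, 0, 0], [0, 0, 0], [0, 0, 0], [0, 0, 0]]' --hand 1

```text
clock: 19.92
ee_pos: [461.5, -127.0, 16.4]
tcp_rot: [0.737, 0.676, 0.001, 0.001]
wrist_force: [-3.2, 1.0, 16.3]
finger_gap: 43.6
```

Emit:
apply_moves --slide '[[0, 0, -0.015], [0, 0, -0.05], [0, 0, -0.09], [0, 0, -0.11], [0, 0, -0.115], [0, 0, -0.115]]' --rotation '[[0, 0, 0], [0, 0, 0], [0, 0, 0], [0, 0, 0], [0, 0, 0], [0, 0, 0]]'

```text
clock: 20.42
ee_pos: [461.4, -127.0, 131.4]
tcp_rot: [0.737, 0.676, 0.001, 0.002]
wrist_force: [-0.2, -0.1, -0.7]
finger_gap: 43.4
```

```bash
python3 go.py 544 -242.5 128 85
```

```text
t20.42 pos [ 461.4 -127.   131.4] jaw 85.0 gap 43.4 F [-0.2 -0.1 -0.7] q [-0.41  0.39  2.    0.    0.74 -1.89]
slide [-0.1079  0.0923  0.0039] rot [ 0.21  0.07 -0.01] dist 142.0
```

Emit:
apply_moves --slide '[[-0.108, 0.092, 0], [-0.108, 0.092, 0], [-0.108, 0.092, 0], [-0.108, 0.092, 0], [-0.108, 0.092, 0], [-0.108, 0.092, 0], [-0.108, 0.092, 0]]' --rotation '[[0, 0, 0], [0, 0, 0], [0, 0, 0], [0, 0, 0], [0, 0, 0], [0, 0, 0], [0, 0, 0]]'

```text
clock: 21.0
ee_pos: [542.1, -241.5, 128.3]
tcp_rot: [0.737, 0.676, -0.0, -0.001]
wrist_force: [-0.4, 0.5, -0.2]
finger_gap: 42.8
```

```bash
python3 - <<'E'
from h import *
im,c=snap('wrist','w16.png')
E
python3 go.py 544 -242.5 24 85
```

```text
t21.05 pos [ 542.2 -241.4  128.9] jaw 85.0 gap 43.5 F [-0.1  0.3 -0.4] q [-0.53  0.54  1.72  0.    0.88 -2.01]
slide [-0.0011  0.0021  0.1049] rot [-0.11 -0.06  0.01] dist 104.9
```

View pics/w16.png

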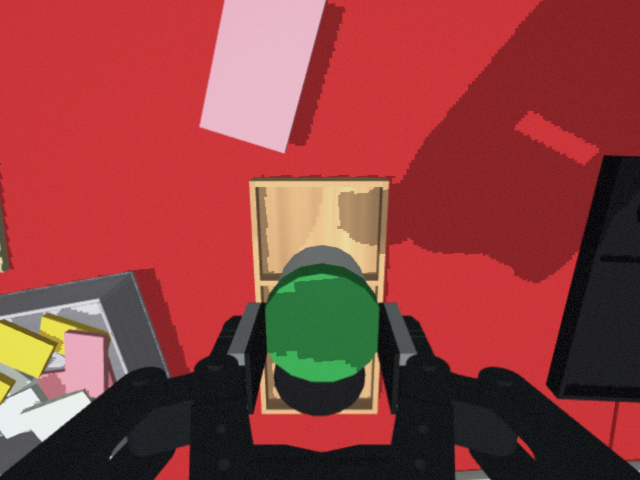

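Emit:
apply_moves --slide '[[-0.001, 0.002, 0.02], [-0.001, 0.002, 0.05], [-0.001, 0.002, 0.08], [-0.001, 0.002, 0.1], [-0.001, 0.002, 0.104], [-0.001, 0.002, 0.105], [-0.001, 0.002, 0.106], [-0.001, 0.002, 0.106]]' --rotation '[[0, 0, 0], [0, 0, 0], [0, 0, 0], [0, 0, 0], [0, 0, 0], [0, 0, 0], [0, 0, 0], [0, 0, 0]]'

```text
clock: 21.72
ee_pos: [545.6, -243.7, 25.2]
tcp_rot: [0.737, 0.676, 0.0, 0.001]
wrist_force: [-0.0, 0.0, -0.1]
finger_gap: 43.0
```

Emit:
apply_moves --slide '[[0, 0, 0.001], [0, 0, 0.002], [0, 0, 0.003], [0, 0, 0.004], [0, 0, 0.004]]' --rotation '[[0, 0, 0], [0, 0, 0], [0, 0, 0], [0, 0, 0], [0, 0, 0]]'

```text
clock: 22.13
ee_pos: [545.2, -243.7, 20.6]
tcp_rot: [0.737, 0.675, 0.0, 0.0]
wrist_force: [-1.4, 0.9, 6.3]
finger_gap: 43.4
```

Emit:
apply_moves --slide '[[0, 0, 0.0005], [0, 0, 0.0005], [0, 0, 0.0005], [0, 0, 0.0005], [0, 0, 0.0005], [0, 0, 0.0005]]' --rotation '[[0, 0, 0], [0, 0, 0], [0, 0, 0], [0, 0, 0], [0, 0, 0], [0, 0, 0]]' --hand 0.15

```text
clock: 22.63
ee_pos: [545.0, -243.6, 19.3]
tcp_rot: [0.737, 0.676, 0.0, -0.0]
wrist_force: [-0.3, -0.6, -0.1]
finger_gap: 72.5
```

Emit:
apply_moves --slide '[[0, 0, -0.015], [0, 0, -0.05], [0, 0, -0.09], [0, 0, -0.12], [0, 0, -0.13], [0, 0, -0.13]]' --rotation '[[0, 0, 0], [0, 0, 0], [0, 0, 0], [0, 0, 0], [0, 0, 0], [0, 0, 0]]'

```text
clock: 23.13
ee_pos: [546.0, -244.1, 152.1]
tcp_rot: [0.737, 0.676, 0.001, 0.002]
wrist_force: [-0.2, 0.3, -0.4]
finger_gap: 72.2
```

```bash
python3 - <<'E'
from h import *
im,c=snap('wrist','w17.png')
E
python3 go.py 434 -267 130 67.5
```

```text
t23.18 pos [ 545.2 -243.7  149.9] jaw 85.0 gap 72.3 F [ 0.1  0.9 -0.6] q [-0.53  0.52  1.7   0.    0.93 -2.01]
slide [-0.0329 -0.1088  0.0198] rot [ 0.1   0.03 17.48] dist 115.4
```

View pics/w17.png

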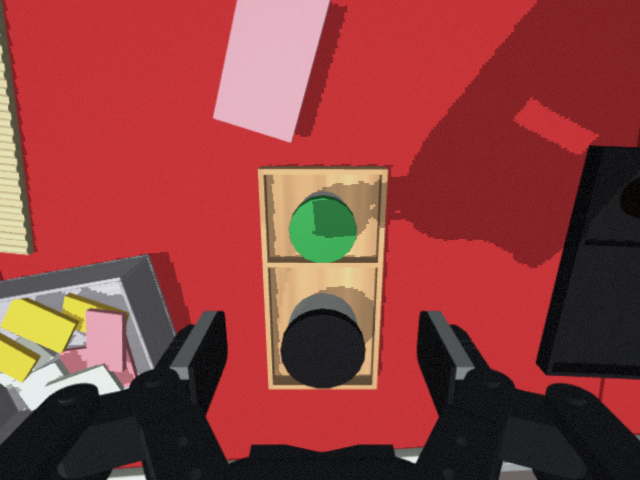

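The wooden order is complete, with wasabi at (322,229) and the tub at (322,347). Last is ginger.

Emit:
apply_moves --slide '[[-0.033, -0.109, 0.01], [-0.033, -0.109, 0.01], [-0.033, -0.109, 0.01], [-0.033, -0.109, 0.01], [-0.033, -0.109, 0.01], [-0.033, -0.109, 0.01]]' --rotation '[[0, 0, 17.5], [0, 0, 17.5], [0, 0, 17.5], [0, 0, 17.5], [0, 0, 17.5], [0, 0, 17.5]]' --hand 0

```text
clock: 23.68
ee_pos: [433.8, -267.0, 138.4]
tcp_rot: [0.831, 0.556, -0.0, -0.001]
wrist_force: [0.4, 0.1, 0.5]
finger_gap: 85.3
```

```bash
python3 - <<'E'
from m import *
im,c=snap('wrist','w18.png')
h=cv2.cvtColor(im,cv2.COLOR_RGB2HSV)
m=cv2.inRange(h,(165,25,130),(180,105,255))|cv2.inRange(h,(0,25,130),(8,105,255))
m=cv2.morphologyEx(m,cv2.MORPH_OPEN,np.ones((3,3)))
cs,_=cv2.findContours(m,cv2.RETR_EXTERNAL,cv2.CHAIN_APPROX_NONE)
ct=max(cs,key=cv2.contourArea);print(cv2.contourArea(ct))
W=ray(c,ct.reshape(-1,2),36)[:,:2].astype(np.float32)
r=cv2.minAreaRect(W);print(r)
E
python3 go.py
```

```text
9501.0
((432.1121520996094, -267.8448181152344), (53.77356719970703, 89.75), 68.07061767578125)
t23.73 pos [ 434.2 -266.9  138.6] jaw 67.5 gap 85.2 F [0.6 0.2 0.7] q [-0.68  0.42  1.92  0.    0.8  -1.86]
```

View pics/w18.png

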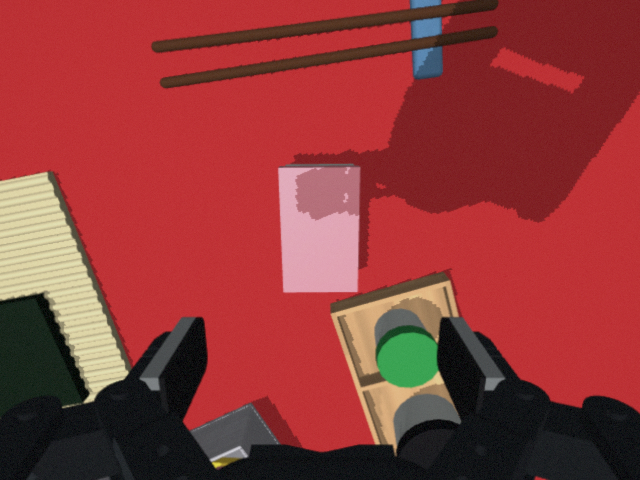

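```bash
python3 go.py 433 -268 11 68
```

```text
t23.73 pos [ 434.2 -266.9  138.6] jaw 67.5 gap 85.2 F [0.6 0.2 0.7] q [-0.68  0.42  1.92  0.    0.8  -1.86]
slide [-0.0016 -0.0006  0.1276] rot [-0.04 -0.02 -0.46] dist 127.6
```

Emit:
apply_moves --slide '[[-0.0015, -0.0005, 0.03], [-0.0015, -0.0005, 0.07], [-0.0015, -0.0005, 0.1], [-0.0015, -0.0005, 0.12], [-0.0015, -0.0005, 0.127], [-0.0015, -0.0005, 0.127], [-0.0015, -0.0005, 0.127]]' --rotation '[[0, 0, -0.5], [0, 0, -0.5], [0, 0, -0.5], [0, 0, -0.5], [0, 0, -0.5], [0, 0, -0.5], [0, 0, -0.5]]'

```text
clock: 24.32
ee_pos: [433.2, -268.1, 12.6]
tcp_rot: [0.829, 0.559, 0.0, 0.0]
wrist_force: [-0.2, -0.3, 0.1]
finger_gap: 85.6
```

Emit:
apply_moves --slide '[[0, 0, 0], [0, 0, 0], [0, 0, 0], [0, 0, 0], [0, 0, 0], [0, 0, 0], [0, 0, 0]]' --rotation '[[0, 0, 0], [0, 0, 0], [0, 0, 0], [0, 0, 0], [0, 0, 0], [0, 0, 0], [0, 0, 0]]' --hand 1

```text
clock: 24.9
ee_pos: [434.1, -269.5, 14.8]
tcp_rot: [0.829, 0.559, 0.001, 0.003]
wrist_force: [0.8, 0.8, 22.5]
finger_gap: 0.7
```

```bash
python3 - <<'E'
from h import *
im,c=snap('wrist','w19.png')
E
python3 go.py
```

```text
t24.95 pos [ 434.1 -269.5   14.8] jaw 68.0 gap 0.4 F [-3.4 -4.3 23.9] q [-0.68  0.63  2.01  0.    0.5  -1.87]
```

View pics/w19.png

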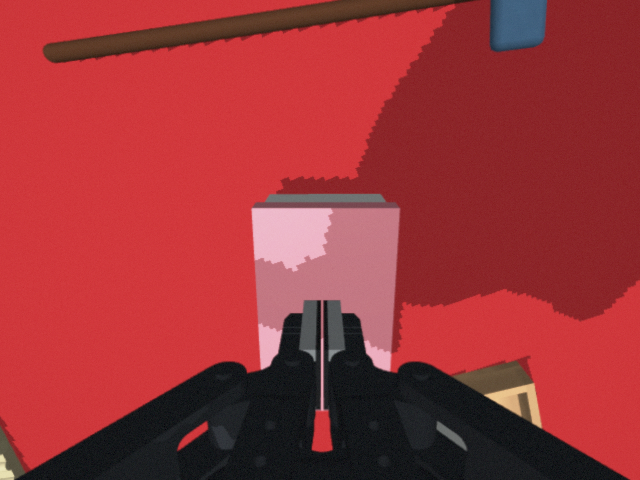

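The gap reads 0.4 mm, so the fingers slipped over the lid and closed above the box. I'll look before mending it.

Run:
```python
from h import *
im,c=snap('scene','s20.png')
cv2.imwrite('pics/s20c.png',cv2.resize(im[200:340,130:300],None,fx=4,fy=4,interpolation=cv2.INTER_CUBIC)[:,:,::-1])
```

```text
(no output)
```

View pics/s20c.png

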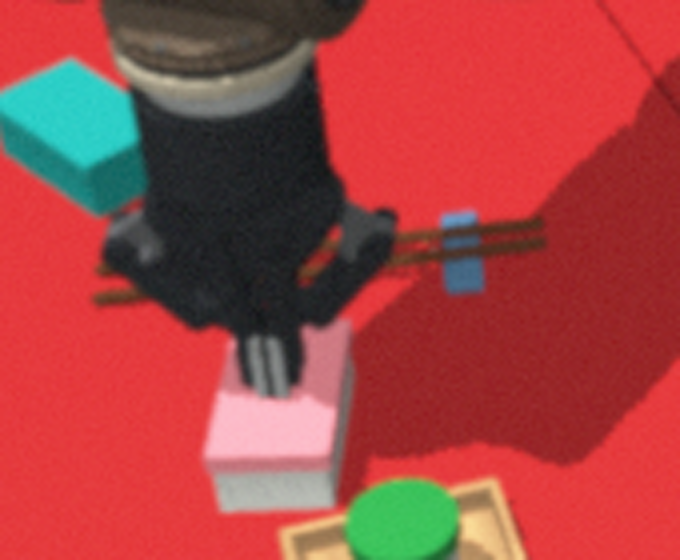

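Run:
```python
from h import *
c=env.calibration('wrist');p=env.observe()['ee_pos']
for dz in(0,10,19,25): print(dz,proj(c,[p+np.array([0,0,dz])]).round(0), proj(c,[p+np.array([.375*11,-.0,dz])+np.array([-.93*11+.0-.375*11,.375*11,0])]).round(0))
```

```text
0 [[322. 299.]] [[322. 276.]]
10 [[322. 310.]] [[321. 286.]]
19 [[321. 320.]] [[321. 295.]]
25 [[321. 328.]] [[321. 302.]]
```

The tips really end about 20 mm short of the nominal TCP: they rest on the lid top at z 36 with the TCP at 15. So I'll go lower. First raise, then open.

Emit:
apply_moves --slide '[[0, 0, -0.01], [0, 0, -0.03], [0, 0, -0.04], [0, 0, -0.04]]' --rotation '[[0, 0, 0], [0, 0, 0], [0, 0, 0], [0, 0, 0]]'

```text
clock: 25.33
ee_pos: [433.4, -268.8, 54.5]
tcp_rot: [0.829, 0.559, 0.001, 0.002]
wrist_force: [-0.5, 0.5, 0.6]
finger_gap: 0.1
```

Emit:
apply_moves --slide '[[0, 0, -0.04], [0, 0, -0.04], [0, 0, -0.04], [0, 0, -0.04], [0, 0, -0.04], [0, 0, -0.04], [0, 0, -0.04], [0, 0, -0.04]]' --rotation '[[0, 0, 0], [0, 0, 0], [0, 0, 0], [0, 0, 0], [0, 0, 0], [0, 0, 0], [0, 0, 0], [0, 0, 0]]' --hand 0

```text
clock: 26.0
ee_pos: [432.4, -268.1, 91.8]
tcp_rot: [0.829, 0.559, -0.0, -0.0]
wrist_force: [0.7, 1.0, 0.3]
finger_gap: 85.4
```

```bash
python3 - <<'E'
from m import *
im,c=snap('wrist','w21.png')
h=cv2.cvtColor(im,cv2.COLOR_RGB2HSV)
m=cv2.inRange(h,(165,25,110),(180,105,255))|cv2.inRange(h,(0,25,110),(8,105,255))
m=cv2.morphologyEx(m,cv2.MORPH_OPEN,np.ones((3,3)))
cs,_=cv2.findContours(m,cv2.RETR_EXTERNAL,cv2.CHAIN_APPROX_NONE)
ct=max(cs,key=cv2.contourArea)
print(cv2.minAreaRect(ray(c,ct.reshape(-1,2),36)[:,:2].astype(np.float32)))
E
python3 go.py 433 -268 2 68
```

```text
((432.2578430175781, -267.1752014160156), (53.72486114501953, 90.68339538574219), 68.15180969238281)
t26.05 pos [ 432.5 -268.1   92. ] jaw 68.0 gap 85.1 F [0.2 0.2 0.8] q [-0.68  0.49  1.96  0.    0.69 -1.87]
slide [0.0003 0.0005 0.09  ] rot [-0.03 -0.01 -0.02] dist 90.0
```

View pics/w21.png

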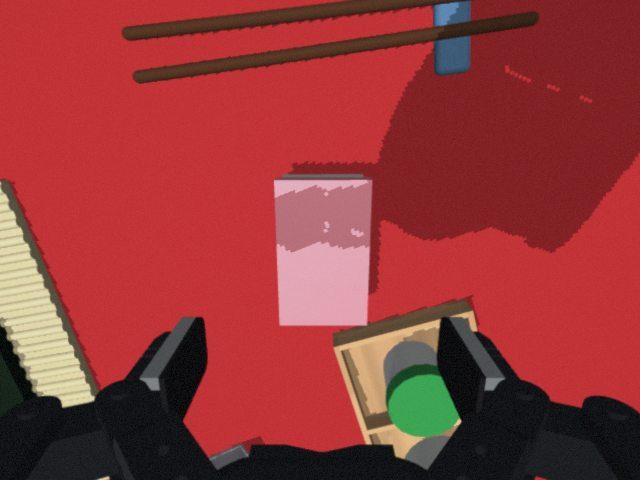

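Box unmoved. Descending to TCP z of about 2.

Emit:
apply_moves --slide '[[0, 0, 0.03], [0, 0, 0.06], [0, 0, 0.08], [0, 0, 0.086], [0, 0, 0.09], [0, 0, 0.09], [0, 0, 0.09]]' --rotation '[[0, 0, 0], [0, 0, 0], [0, 0, 0], [0, 0, 0], [0, 0, 0], [0, 0, 0], [0, 0, 0]]'

```text
clock: 26.63
ee_pos: [432.9, -268.4, 3.2]
tcp_rot: [0.829, 0.559, 0.0, 0.001]
wrist_force: [-0.4, 1.1, -0.0]
finger_gap: 85.6
```

Emit:
apply_moves --slide '[[0, 0, 0], [0, 0, 0], [0, 0, 0], [0, 0, 0], [0, 0, 0], [0, 0, 0]]' --rotation '[[0, 0, 0], [0, 0, 0], [0, 0, 0], [0, 0, 0], [0, 0, 0], [0, 0, 0]]' --hand 1

```text
clock: 27.13
ee_pos: [432.9, -268.4, 3.6]
tcp_rot: [0.829, 0.559, 0.0, 0.001]
wrist_force: [-1.1, 0.9, 11.3]
finger_gap: 52.4
```

```bash
python3 - <<'E'
from h import *
im,c=snap('wrist','w22.png')
im,c=snap('scene','s22.png')
cv2.imwrite('pics/s22c.png',cv2.resize(im[200:340,130:300],None,fx=4,fy=4,interpolation=cv2.INTER_CUBIC)[:,:,::-1])
E
python3 go.py
```

```text
t27.23 pos [ 432.9 -268.4    3.6] jaw 68.0 gap 52.1 F [-1.6  0.6 11.1] q [-0.68  0.65  2.02  0.    0.48 -1.87]
```

View pics/s22c.png

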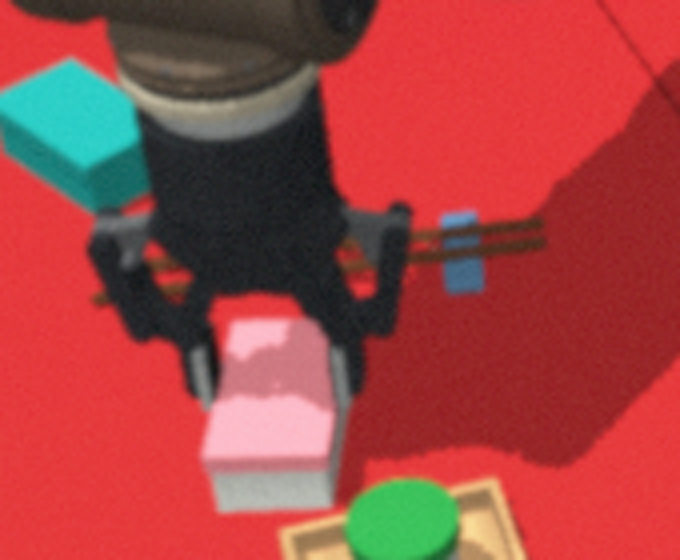

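View pics/w22.png

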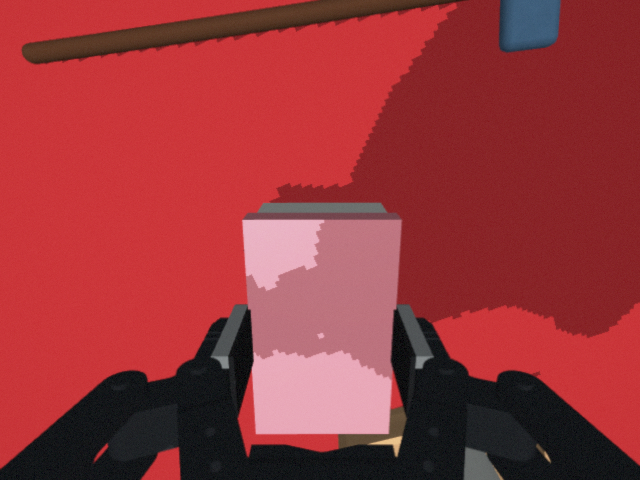

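Gap 52 mm on the lid sides, a good grip. Lifting.

Emit:
apply_moves --slide '[[0, 0, -0.01], [0, 0, -0.03], [0, 0, -0.06], [0, 0, -0.1], [0, 0, -0.12], [0, 0, -0.12], [0, 0, -0.12]]' --rotation '[[0, 0, 0], [0, 0, 0], [0, 0, 0], [0, 0, 0], [0, 0, 0], [0, 0, 0], [0, 0, 0]]'

```text
clock: 27.82
ee_pos: [432.8, -268.2, 123.7]
tcp_rot: [0.829, 0.559, 0.0, 0.001]
wrist_force: [-0.9, -0.4, -1.5]
finger_gap: 51.9
```

```bash
python3 - <<'E'
from h import *
im,c=snap('scene','s23.png')
cv2.imwrite('pics/s23c.png',cv2.resize(im[160:320,130:300],None,fx=4,fy=4,interpolation=cv2.INTER_CUBIC)[:,:,::-1])
E
python3 go.py 648.5 -5.5 123 82.5
```

```text
t27.87 pos [ 432.3 -267.9  122.5] jaw 68.0 gap 51.9 F [-0.2  0.1 -1.5] q [-0.68  0.44  1.94  0.    0.76 -1.87]
slide [ 0.3243  0.1021 -0.0005] rot [ 3.000e-02  1.000e-02 -1.451e+01] dist 340.0
```

View pics/s23c.png

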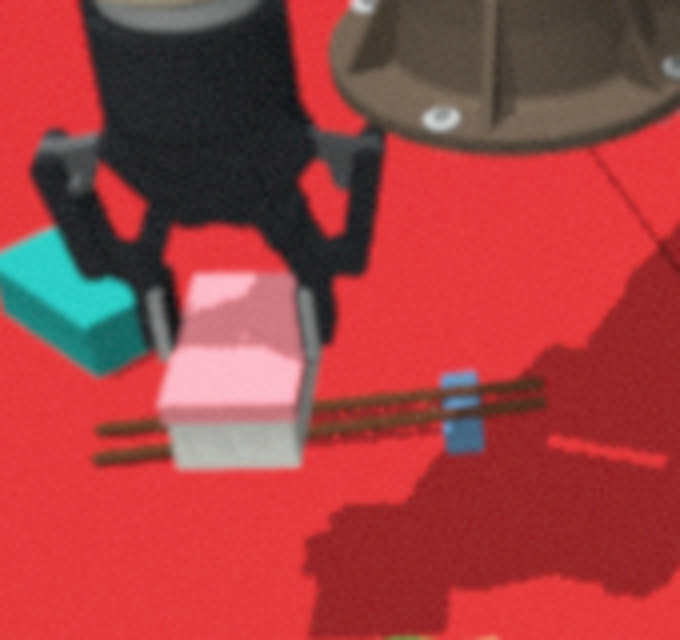

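Emit:
apply_moves --slide '[[0.324, 0.102, 0], [0.324, 0.102, 0], [0.324, 0.102, 0], [0.324, 0.102, 0], [0.324, 0.102, 0], [0.324, 0.102, 0], [0.324, 0.102, 0], [0.324, 0.102, 0]]' --rotation '[[0, 0, -2], [0, 0, -4], [0, 0, -6], [0, 0, -8], [0, 0, -10], [0, 0, -12], [0, 0, -14.5], [0, 0, -14.5]]'

```text
clock: 28.53
ee_pos: [644.7, -8.8, 120.4]
tcp_rot: [0.751, 0.66, -0.001, -0.001]
wrist_force: [0.1, -1.4, -1.5]
finger_gap: 52.0
```

```bash
python3 go.py 648.5 -5.5 123 82.5
```

```text
t28.53 pos [644.7  -8.8 120.4] jaw 82.7 gap 52.0 F [ 0.1 -1.4 -1.5] q [-0.12  0.61  1.6  -0.    0.94 -1.56]
slide [ 0.0038  0.0033 -0.0026] rot [-0.18  0.01  0.15] dist 5.7
```

Emit:
apply_moves --slide '[[0, 0, 0], [0, 0, 0]]' --rotation '[[0, 0, 0], [0, 0, 0]]'

```text
clock: 28.7
ee_pos: [644.3, -8.9, 119.9]
tcp_rot: [0.751, 0.66, -0.001, -0.001]
wrist_force: [-0.3, -0.8, -2.7]
finger_gap: 51.9
```

```bash
python3 - <<'E'
from h import *
im,c=snap('wrist','w24.png')
im,c=snap('scene','s24.png')
cv2.imwrite('pics/s24c.png',cv2.resize(im[200:390,300:460],None,fx=4,fy=3.15,interpolation=cv2.INTER_CUBIC)[:,:,::-1])
E
python3 go.py 648.5 -5.5 15 82.5
```

```text
t28.80 pos [643.5 -11.1 120.7] jaw 82.5 gap 52.2 F [-0.6 -0.6 -1.7] q [-0.12  0.61  1.6  -0.    0.93 -1.56]
slide [0.0062 0.0046 0.1057] rot [-0.17  0.01 -0.01] dist 106.0
```

View pics/w24.png

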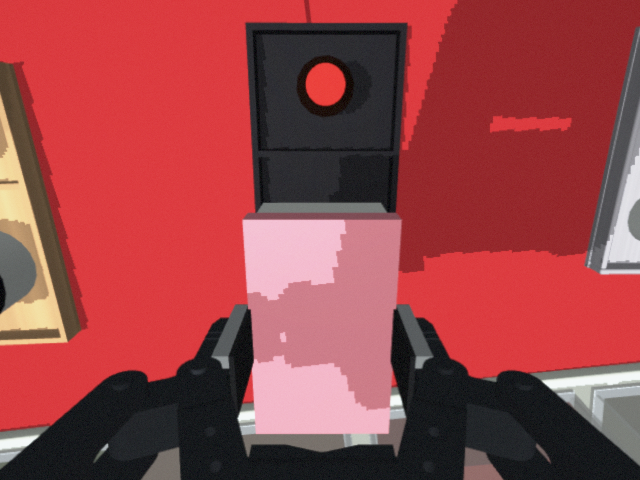

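View pics/s24c.png

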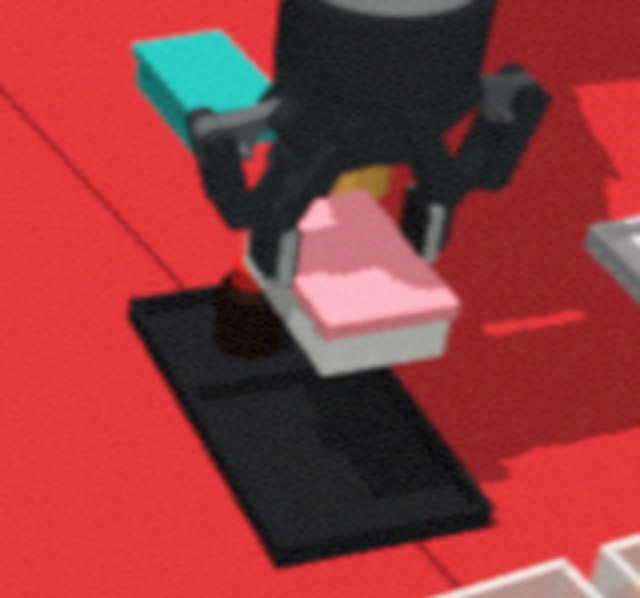

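Run:
```python
from h import *
c=env.calibration('wrist')
P=ray(c,[(247,23),(407,23),(255,150.5),(398,150.5)],18);print(P.round(1))
n=P[:2].mean(0);d=P[2:].mean(0);u=(d-n)/np.linalg.norm(d-n);print(n,d,np.linalg.norm(d-n),'large c from div',d+58*u,'from near',n+134*u, np.degrees(np.arctan2(P[1]-P[0],1)[:0]),np.degrees(np.arctan2(*(P[1]-P[0])[[1,0]])))
# box corners at lid top in hand (z = TCP 120.7-3.6+36)
B=ray(c,[(243,219),(402,219),(390,433),(257,433)],120.7-3.6+36);print(B.round(1),B.mean(0))
print(env.observe()['ee_pos'])
```

```text
[[508.8 -37.6  18. ]
 [521.2  56.2  18. ]
 [581.8 -46.4  18. ]
 [593.9  45.8  18. ]]
[514.99728424   9.27772533  18.        ] [ 5.87873110e+02 -3.27973092e-01  1.80000000e+01] 73.50615884870359 large c from div [645.37574556  -7.9073449   18.        ] from near [647.84820141  -8.23323713  18.        ] [] 82.49200675576601
[[595.1 -31.3 153.1]
 [602.1  21.9 153.1]
 [690.6  10.8 153.1]
 [683.6 -42.5 153.1]] [642.84410449 -10.27387467 153.1       ]
[643.48318898 -11.08170792 120.74380675]
```

Emit:
apply_moves --slide '[[0.004, 0.0045, 0.01], [0.004, 0.0045, 0.04], [0.004, 0.0045, 0.07], [0.004, 0.0045, 0.095], [0.004, 0.0045, 0.103], [0.004, 0.0045, 0.107], [0.004, 0.0045, 0.107]]' --rotation '[[0, 0, 0], [0, 0, 0], [0, 0, 0], [0, 0, 0], [0, 0, 0], [0, 0, 0], [0, 0, 0]]'

```text
clock: 29.38
ee_pos: [649.4, -8.1, 15.0]
tcp_rot: [0.752, 0.659, -0.0, -0.0]
wrist_force: [0.7, 0.1, -2.2]
finger_gap: 52.1
```

```bash
python3 - <<'E'
from h import *
im,c=snap('wrist','w25.png')
im,c=snap('scene','s25.png')
cv2.imwrite('pics/s25c.png',cv2.resize(im[240:390,310:460],None,fx=4,fy=4,interpolation=cv2.INTER_CUBIC)[:,:,::-1])
E
python3 go.py 648.5 -7 8 82.5
```

```text
t29.48 pos [650.2  -7.9  16.6] jaw 82.5 gap 52.4 F [-0.1  0.1 -1. ] q [-0.11  0.75  1.65  0.    0.74 -1.55]
slide [ 0.0006 -0.0018  0.0086] rot [ 0.11 -0.   -0.04] dist 8.8
```

View pics/w25.png

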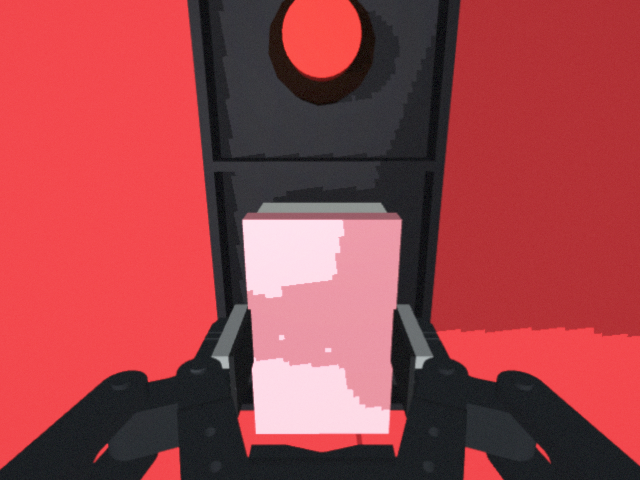

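View pics/s25c.png

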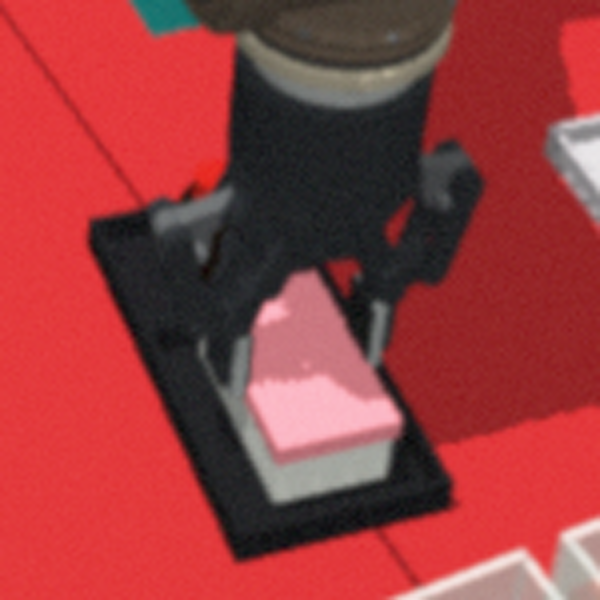

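Run:
```python
from h import *
c=env.calibration('wrist')
print('div',ray(c,[(212,165),(438,165)],18).round(1),'walls',ray(c,[(228,300),(428,300)],18).round(1))
print('far rim',ray(c,[(245,407),(402,407)],18).round(1))
B=ray(c,[(243,219),(402,219),(390,433),(257,433)],16.6-3.6+36);print(B.round(1),B.mean(0))
```

```text
div [[585.3 -43.3  18. ]
 [597.2  46.2  18. ]] walls [[644.6 -49.1  18. ]
 [656.3  39.3  18. ]]
far rim [[702.3 -52.4  18. ]
 [712.5  23.7  18. ]]
[[601.6 -28.   49. ]
 [608.6  25.1  49. ]
 [697.4  14.   49. ]
 [690.3 -39.4  49. ]] [649.48516587  -7.09635034  49.        ]
```

Emit:
apply_moves --slide '[[0, 0, 0.002], [0, 0, 0.004], [0, 0, 0.005], [0, 0, 0.006], [0, 0, 0.007], [0, 0, 0.007], [0, 0, 0.007]]' --rotation '[[0, 0, 0], [0, 0, 0], [0, 0, 0], [0, 0, 0], [0, 0, 0], [0, 0, 0], [0, 0, 0]]'

```text
clock: 30.07
ee_pos: [649.5, -7.5, 8.4]
tcp_rot: [0.752, 0.659, 0.0, -0.0]
wrist_force: [-0.4, 0.1, -1.7]
finger_gap: 52.2
```

Emit:
apply_moves --slide '[[0, 0, 0.0005], [0, 0, 0.001], [0, 0, 0.0015], [0, 0, 0.0015]]' --rotation '[[0, 0, 0], [0, 0, 0], [0, 0, 0], [0, 0, 0]]'

```text
clock: 30.4
ee_pos: [649.6, -7.5, 7.7]
tcp_rot: [0.752, 0.659, 0.0, 0.0]
wrist_force: [-2.3, -0.4, 6.6]
finger_gap: 52.1
```

Emit:
apply_moves --slide '[[0, 0, 0], [0, 0, 0], [0, 0, 0], [0, 0, 0], [0, 0, 0]]' --rotation '[[0, 0, 0], [0, 0, 0], [0, 0, 0], [0, 0, 0], [0, 0, 0]]' --hand 0.24

```text
clock: 30.82
ee_pos: [649.5, -7.5, 6.8]
tcp_rot: [0.752, 0.659, 0.0, 0.0]
wrist_force: [-0.0, -0.1, -0.6]
finger_gap: 65.2
```

Emit:
apply_moves --slide '[[0, 0, -0.005], [0, 0, -0.02], [0, 0, -0.05], [0, 0, -0.09], [0, 0, -0.13], [0, 0, -0.14], [0, 0, -0.14]]' --rotation '[[0, 0, 0], [0, 0, 0], [0, 0, 0], [0, 0, 0], [0, 0, 0], [0, 0, 0], [0, 0, 0]]'

```text
clock: 31.4
ee_pos: [650.9, -7.6, 151.0]
tcp_rot: [0.752, 0.659, 0.002, 0.002]
wrist_force: [-0.4, -0.3, -0.3]
finger_gap: 64.7
```

```bash
python3 - <<'E'
from h import *
im,c=snap('wrist','w26.png')
im,c=snap('scene','s26.png')
cv2.imwrite('pics/s26c.png',cv2.resize(im[230:430,180:550],None,fx=2.1,fy=2.1,interpolation=cv2.INTER_CUBIC)[:,:,::-1])
E
python3 go.py
```

```text
t31.50 pos [649.2  -7.5 146.7] jaw 82.5 gap 64.6 F [-0.9  0.1 -0.6] q [-0.11  0.59  1.56  0.    0.99 -1.55]
```

View pics/w26.png

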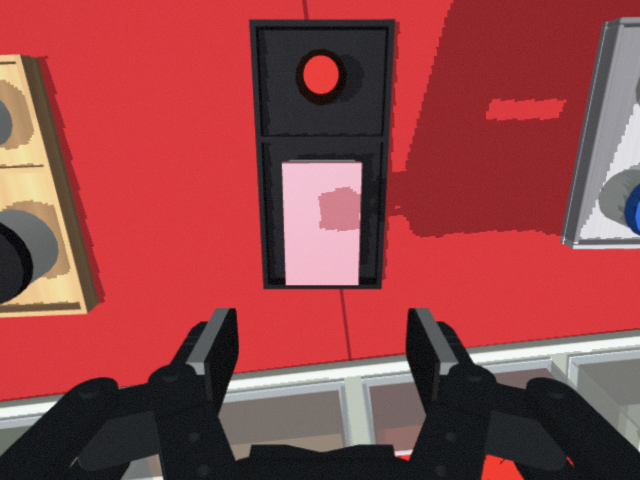

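View pics/s26c.png

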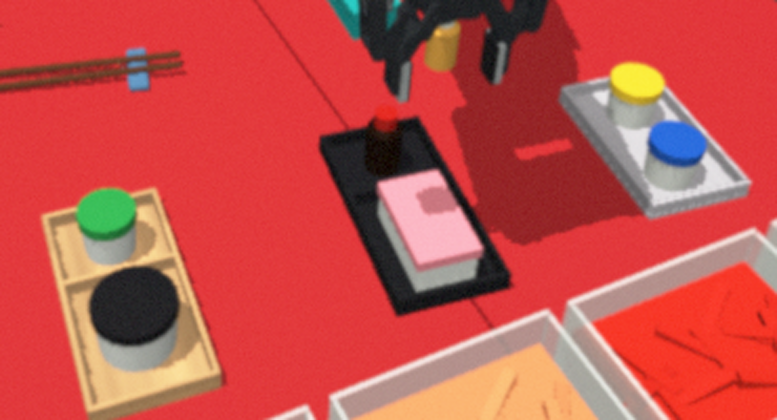

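Run:
```python
from h import *
c=env.calibration('wrist')
P=ray(c,[(249,20),(395,20),(382,289),(264,289)],18);g=ray(c,[(282,162),(362,162),(360,285),(286,285)],40)
o=P.mean(0);u=(P[0]+P[1]-P[2]-P[3])[:2];u/=np.linalg.norm(u);v=np.array([-u[1],u[0]])
for q in g: print(np.round([(q-o)[:2]@u,(q-o)[:2]@v],1))
d=(g.mean(0)-o)[:2];print('ginger tray xy',d@u,d@v)
s=ray(c,[(321,74)],66)[0];d=(s-o)[:2];print('soy',d@u,d@v)
# bystanders
sc=env.calibration('scene');im=env.grab_frame('scene');im0=cv2.imread('pics/scene0.png')[:,:,::-1]
for lo,hi,b in (((100,120,80),(118,255,255),(480,280,525,325)),((12,120,120),(24,255,255),(375,235,405,268))):
    for i in(im0,im):
        h=cv2.cvtColor(np.ascontiguousarray(i),cv2.COLOR_RGB2HSV)[b[1]:b[3],b[0]:b[2]];m=cv2.inRange(h,lo,hi);M=cv2.moments(m,True);print(M['m10']/M['m00']+b[0],M['m01']/M['m00']+b[1],M['m00'])
```

```text
[ 7.4 27. ]
[  7.2 -26.2]
[-82.  -27.2]
[-81.8  27.2]
ginger tray xy -37.28693398127134 0.2206428708762067
soy 59.07941183745569 0.7854491477705858
502.04615384615386 297.967032967033 455.0
501.9002169197397 297.882863340564 461.0
389.93197278911566 251.61904761904762 294.0
390.4456928838951 252.61048689138576 267.0
```

All placements check out and nothing is in contact with the arm. Handing in.

```bash
python3 -c "
from plant import env
print(env.close_job())"
```

```text
the job is handed in; nothing more can be done
None
```

I put all five items in their places and handed the job in at about 31.6 s of the 134 s. The hand-in gives no verdict, so this rests on my own last checks.

| Item | Where it stands | Last check (tray frame) |
|---|---|---|
| Ginger box | Black tray, large compartment | x −37, y 0 mm |
| Soy bottle | Black tray, small compartment | x +59, y +1 mm |
| Edamame tub | Wooden tray, large compartment | about 36 mm from the tray centre along its length, as intended |
| Wasabi pot | Wooden tray, small compartment | seen standing in it, not measured |
| Mustard pot | Steel tray, beside the blue-lidded pot | seen standing flat, not measured |

I lowered each item until the wrist force showed contact of about 6–14 N, then opened the fingers. The last pictures show everything upright and the gripper clear of it all.

**Bystanders:** the blue-lidded pot's image position is unchanged to within 0.2 px. The amber bottle's shifted by about 1 px, probably because the fingers and their shadow partly covered it.

**What went wrong or disagreed:**
- **First ginger grasp:** it failed because the fingers slipped over the lid and closed on top of the box. The real fingertips sat about 20 mm short of the stated tool point. I raised, reopened and gripped 9 mm lower; the box had not moved.
- **Black tray centre:** the scene and wrist cameras differed by up to 9 mm along its length. I aimed between them and rechecked in the wrist view before setting things down.

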